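# Refit the tube block in the dry incubator and shut its lid

## Task

The aluminium tube block was left standing on its end after cleaning. Tip it over under control and lay it flat on the counter with its wells up, let go, then take it again squarely from above and seat it fully home in the pocket of the little incubator, cut corners towards the hinge. Finally lower the incubator's lid gently until it is shut, without letting the block fall or slamming the lid, and leave the timer and the two bottles where they are.

Things in the scene. Friction and masses are not known exactly. Their poses are not given: they have to be found in the camera images.
- block: Loose bare-aluminium block, 0.3-0.5 kg. x: along its 80 mm length, to the end whose 2 corners are cut at 45 deg (12 mm legs); y: 60 mm width; z: 45 mm height, to the face with six 14 mm wells. Origin: centre of the face away from the wells (the underside in use). At the start it stands on its plain end: x up, origin 40 mm above the counter, wells facing the robot or up to 35 deg to its left.
- block_key (a point): Point on the block's underside in the middle of the edge at the cut-cornered end (40 mm along the block's +x from its origin).
- heater: Fixed dry-block incubator: white case 200 mm deep (x), 150 mm wide (y), flat deck 75 mm above the counter; sloped control panel at its front (-x), lid hinged at its back (+x). Origin: centre of its underside on the counter; z up.
- pocket_floor (a point): Centre of the floor of the pocket in the deck, axes as heater. The pocket has the block's outline with 1.5 mm of play a side (83 x 63 mm), cut corners at its hinge end, 25 mm deep (floor 50 mm above the counter); a seated block stands 20 mm out of the deck. Beside it the deck is flat for 43 mm each side.
- pocket_key (a point): Point on the pocket floor 40 mm from its centre towards the hinge; block_key lies on it when the block is seated the right way round.
- lid (a joint): Hinge angle of the lid in rad: 0 shut, 1.55 to 1.8 (just past upright) at the start; the axis runs along the heater's y. The stiff hinge holds the lid wherever it is left; about 3 N at its free edge moves it.
- hinge (a point): Middle of the lid's hinge axis, 80 mm above the counter, 67 mm behind the pocket centre.
- lid_edge (a point): Middle of the free edge of the lid's outer face, 122 mm from the hinge axis; shut, at the front, 107 mm above the counter; upright, at the top, the outer face looking away from the robot. The lid is a cover 116 mm long, 112 wide, 30 deep with a clear window; in mid-edge a tab 44 mm wide, 8 thick sticks out 14 mm further.
- timer: Bystander: flat square bench timer, 66 x 66 x 20 mm, lying on the counter; origin at the centre of its underside.
- amber_bottle: Bystander: brown reagent bottle with black cap, 46 mm across and 105 mm tall; origin at the centre of its underside.
- small_bottle: Bystander: small brown dropper bottle, 32 mm across and 75 mm tall; origin at the centre of its underside.
Mind the look-alikes: they are no part of the job. Leave any green or pink look-alike of the block alone.

How it is judged:
By the outcome, as a careful person would: the job done as asked, in the order asked, and still so for the second after the job is handed in, with the robot touching nothing.
It also fails if it takes over 72 s, if anything falls off the work surface, if the arm or the gripper's body presses on something with over 40 N, if the wrist force passes 120 N, or if a joint passes its speed limit or range.

## Robot

A 7-joint arm with a two-finger parallel gripper is mounted at the origin on a cart in front of the work surface, level with it; the furniture and walls round the work are solid. World frame = base frame: x ahead of the robot, y to its left, z up, the work surface at z = 0. Lengths are in m, angles in rad, forces in N, time in s.
With the tool pointing down it reaches from about 0.4 to 0.85 m from the base axis. Payload 4.5 kg.
Tool frame: the origin (TCP) lies on the centre line of the jaws, within the pads' length; the fingertips stand 14 mm ahead of it and the grasp point (between the pads) lies 5 mm behind it; z points along the fingers, y is the line along which they close (so a half turn about z gives the same grasp; the last joint's range is limited). The gripper opens to 88 mm and grips with 3 to 60 N. Pads are 18 mm wide; open, the fingers measure 123 mm over their backs; the gripper's body (75 mm by 187 mm) begins 45 mm behind the grasp point.
Start: joints at [1.209, 0.689, -0.195, 1.565, 0.157, 0.902, -0.215], TCP at [0.241, -0.577, 0.253] pointing down, gripper open.
Joint ranges: [-3.01, 3.01], [-0.46, 2.08], [-1.47, 1.51], [0.13, 2.56], [-1, 4.14], [0.04, 2.09], [-2.66, 2.66]. Speed limits (rad/s): [2.57, 2.57, 3.14, 3.14, 3.14, 3.14, 3.14].

## Interface

Orientations are given as a unit quaternion [x, y, z, w].
In Python, from rig import robot gives the robot as it stands.
- The arm moves only by the tool drive_tool, never from a script. Its argument "deltas" is a list of rows, each a list of 7 numbers: the shift along the tool's x, y, z in mm, then the turn, a rotation vector about the tool's x, y, z in degrees, then the finger opening in mm, from 0 to 88.1. In form: [[x, y, z, ax, ay, az, jaw], ...]. A call has exactly 8 rows; each row shifts and turns the commanded pose from where the row before left it, along the tool's axes as they then stand; what a row does not reach is not made up. A row lasts 1/10 s, in which the tool goes at most 50 mm and 8.59 degrees, less where a joint would pass 70% of its speed; a pose out of reach is approached as far as the arm can. A call with a gripper value outside its range is refused whole. The fingers move at their own pace and stop on an object; "grip_force" is the grip in N (left out, the last holds). Time passes only in rows, so rows that do not move let the fingers close, or fill a call up. It gives the time, the measured TCP pose, the force, the opening and the grip force at its end, in the units of the state.
- robot.read_state(): the state, without advancing time (a new reading comes with each control period).
- robot.read_camera(name): name is "scene" or "top"; returns the picture (384x512x3 uint8, red, green, blue); there is no depth.
- robot.camera_info(name): a dict with "fx", "fy", "cx", "cy" (pixels), "k1" (the pictures are not rectified: a ray, as slopes to the right and down, at radius r is drawn at 1 + k1 r^2 times it, then the intrinsics apply), "world_to_cam" (4x4, takes a point from world to camera coordinates). Camera axes: x right, y down, z forward; pixel columns grow to the right and rows downward; lengths in m; the calibration is good to about 2 mm. A picture is of the moment at which its call begins. camera_info takes no time and is no camera call.
- robot.finish_job(): hands the job in; it is judged then, once.
Trained networks look in the newest picture that a camera, given by its name, has taken for a name from the list of things; names that differ only in an ending like _2 or _b are one class to them, and where a whole thing is asked for, a point or a joint stands for the part that bears it (a point fixed in the world has none). Each returns a list of dicts, best first, with "conf" (0 to 1); they miss things now and then, are a little off and sometimes report something else, mostly with a low value. They report only what shows in the picture. A call takes as long as a camera call. They do not tell look-alikes from the thing itself.
- robot.find_in(camera, name): "extent" ([left, top, right, bottom] as shares, 0 to 1, of the picture: columns of its width, rows of its height, round what is visible of it).
- robot.trace(camera, name): "region" (384x512 bool, what is visible of it) and "extent" ([left, top, right, bottom] as shares, 0 to 1, of the picture: columns of its width, rows of its height, round what is visible of it).
- robot.tip_of(camera, name): "location" ([column, row] as shares, 0 to 1, of the picture: columns of its width, rows of its height: a listed point, or the origin of a listed thing).
The state is a dict: "time": time; "joint_positions": joint angles; "joint_velocities": joint speeds; "joint_torque": joint torques, N m; "tcp_pos": TCP position; "tcp_rot": TCP orientation; "contact_force": force on the tool from outside, world axes, zero at the start; "torque": the same for the moment, N m; "finger_gap": opening from 0.0 (shut) to 1.0 (fully open); "gripper_force": force on a finger pad.
Only numpy, scipy, OpenCV 4.12 (cv2) and the standard library are available. Lean on these libraries where they do the work, as an engineer would, in place of code of your own. Each camera call takes 0.05 s, during which the arm holds its last target. There are 200 camera calls.

## Working session

There is one attempt and no reset: what is moved stays moved. The work goes in short steps, Python scripts to look and compute and a tool call to move; the robot and the scene stay as the last step left them, time stands still between calls to the robot, and variables do not carry over. Pictures are saved under pics/ and viewed, at most 10 in all, crops included, and the job is handed in when it is done.

Besides the shell and the picture viewer there is one more tool, called as a command line: name --pt "numbers of a row" for each row, then --argument value for the rest. drive_tool: Moves the arm, as the interface text tells. Its arguments: {"type":"object","properties":{"deltas":{"type":"array","items":{"type":"array","items":{"type":"number"}}},"grip_force":{"type":"number"}},"required":["deltas"]}

```bash
ls; mkdir -p pics; python3 - <<'E'
from rig import robot
import cv2,json
for c in("scene","top"):
    im=robot.read_camera(c); cv2.imwrite(f"pics/{c}0.png",im[:,:,::-1])
    i=robot.camera_info(c); print(c,{k:(v if not hasattr(v,'tolist') else v.tolist()) for k,v in i.items()})
    for n in("block","block_key","heater","pocket_floor","pocket_key","hinge","lid_edge","timer","amber_bottle","small_bottle"):
        r=robot.tip_of(c,n); print(n,[(round(d['conf'],2),round(d['location'][0]*512,1),round(d['location'][1]*384,1)) for d in r][:4])
    for n in ("block",):
        r=robot.find_in(c,n); print(n,r)
print(robot.read_state())
E
```

```text
pics
scene {'fx': 432.90227833139136, 'fy': 432.90227833139136, 'cx': 246.04938217807074, 'cy': 186.80296218210523, 'k1': -0.032739253210967295, 'world_to_cam': [[-0.520932914052259, -0.8534396834207382, 0.01641967782058289, 0.2954383486490887], [-0.4483328852945762, 0.2571886538542447, -0.8560675325534087, 0.30667336102065856], [0.7263790491337575, -0.45331523589148376, -0.5166031106063788, 0.902396992891007], [0.0, 0.0, 0.0, 1.0]]}
block [(0.97, 169.5, 210.1), (0.89, 137.8, 245.3), (0.72, 183.5, 226.0), (0.69, 226.3, 217.5)]
block_key [(0.79, 225.1, 203.1), (0.74, 132.9, 235.3), (0.71, 184.5, 215.2), (0.55, 169.4, 202.4)]
heater [(0.84, 284.7, 206.9)]
pocket_floor [(0.76, 282.9, 189.4)]
pocket_key [(0.23, 366.4, 199.4)]
hinge [(0.59, 271.9, 172.8), (0.4, 185.0, 229.8)]
lid_edge [(0.93, 267.1, 132.7)]
timer [(0.72, 360.5, 200.3), (0.36, 183.6, 217.8)]
amber_bottle [(0.88, 208.4, 202.9)]
small_bottle [(0.73, 251.9, 242.6)]
block [{'extent': [0.3369, 0.5594, 0.3941, 0.6604], 'conf': 0.85}, {'extent': [0.2404, 0.5734, 0.3002, 0.6766], 'conf': 0.83}, {'extent': [0.3043, 0.4948, 0.3563, 
[... 1419 characters left out ...]
ay([ 1.20881415,  0.68908696, -0.19461193,  1.56529208,  0.1573055 ,
        0.90252603, -0.2150754 ]), 'joint_velocities': array([-0.00140754,  0.00071359, -0.00058534, -0.0004499 ,  0.00035943,
       -0.00113974,  0.00049212]), 'joint_torque': array([-8.96996517e-05, -5.27484155e+01, -1.26743875e+00, -1.53739589e+01,
       -5.19873993e-02, -7.44101653e-04,  4.27952534e-05]), 'tcp_pos': array([ 0.24099046, -0.57669121,  0.25275328]), 'tcp_rot': array([9.80477612e-01, 1.96630749e-01, 1.19430871e-05, 3.44374498e-05]), 'contact_force': array([-0.97770341,  1.05790772,  1.02761837]), 'torque': array([0.03461149, 0.09333352, 0.03041959]), 'gripper_force': 0.0, 'finger_gap': 1.0020368514109017}
```

```bash
python3 - <<'E'
import cv2
a=cv2.imread("pics/scene0.png")[90:300,90:420];cv2.imwrite("pics/s1.png",cv2.resize(a,(792,504),interpolation=cv2.INTER_CUBIC))
a=cv2.imread("pics/top0.png")[110:270,100:420];cv2.imwrite("pics/t1.png",cv2.resize(a,(800,400),interpolation=cv2.INTER_CUBIC))
E
```

```text
(no output)
```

View pics/s1.png

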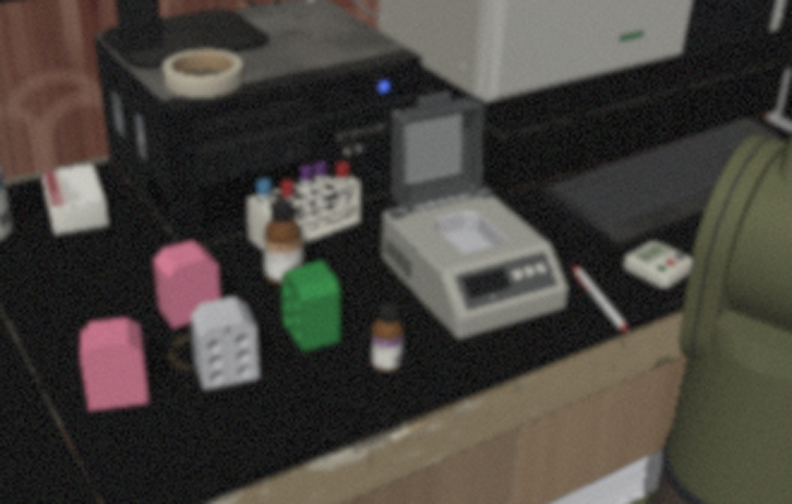

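View pics/t1.png

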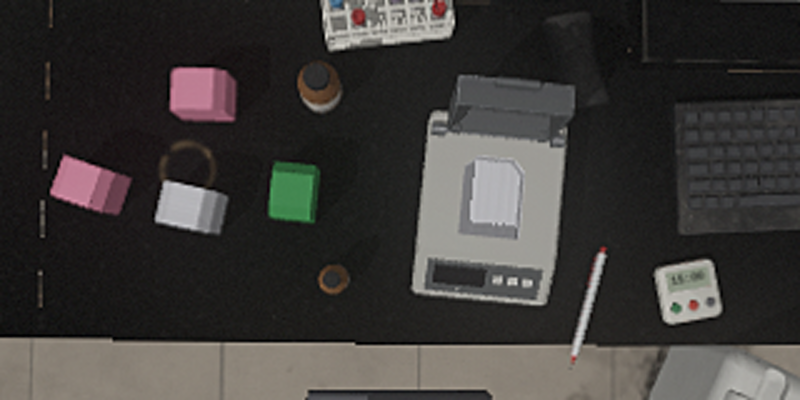

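```bash
cat > h.py <<'E'
from rig import robot
import numpy as np, cv2
from scipy.optimize import minimize, least_squares
from scipy.ndimage import map_coordinates
from scipy.spatial.transform import Rotation as R
CI={c:robot.camera_info(c) for c in("scene","top")}
def proj(c,P):
    i=CI[c];W=np.array(i["world_to_cam"]);P=np.atleast_2d(P)
    q=P@W[:3,:3].T+W[:3,3];s=q[:,:2]/q[:,2:];r=(s**2).sum(1,keepdims=True)
    s=s*(1+i["k1"]*r);return s*[i["fx"],i["fy"]]+[i["cx"],i["cy"]]
OUT=np.array([[-40,-30],[28,-30],[40,-18],[40,18],[28,30],[-40,30]])/1000
BLK=np.array([[x,y,z] for z in(0,.045) for x,y in OUT])
def shot(c,n=3): return np.mean([robot.read_camera(c).astype(float) for _ in range(n)],0)
def sil(c,P,box,S=8):
    # soft silhouette of hull inside box (l,t,r,b)
    l,t,r,b=box;p=cv2.convexHull(((proj(c,P)-[l,t]+.5)*S).astype(np.float32))
    m=np.zeros(((b-t)*S,(r-l)*S),np.uint8);cv2.fillPoly(m,[np.round(p*16-8).astype(np.int32)],255,shift=4)
    return cv2.resize(m,(r-l,b-t),interpolation=cv2.INTER_AREA)/255.
def fitsil(masks,pts,x0,step):
    """masks {cam:(float mask,box)}, pts(x)->Nx3"""
    g=lambda a:cv2.GaussianBlur(a,(0,0),1.2)
    T={c:g(m[b[1]:b[3],b[0]:b[2]].astype(float)) for c,(m,b) in masks.items()}
    f=lambda x:sum(((g(sil(c,pts(x),b))-T[c])**2).sum() for c,(m,b) in masks.items())
    x0=np.array(x0,float);S=np.vstack([x0]+[x0+np.eye(len(x0))[i]*step[i] for i in range(len(x0))])
    r=minimize(f,x0,method="Nelder-Mead",options=dict(initial_simplex=S,xatol=1e-5,fatol=1e-3,maxiter=600));return r.x,r.fun
def Rz(a): return R.from_euler("z",a).as_matrix()
def standing(x): # x,y,phi: wells direction angle phi (world) 
    # block z -> (cos phi, sin phi,0), block x -> up, y = z x x
    z=np.array([np.cos(x[2]),np.sin(x[2]),0]);X=np.array([0,0,1.]);Y=np.cross(z,X)
    return BLK@np.array([X,Y,z])+[x[0],x[1],.04]
E
cat > m1.py <<'E'
from h import *
def box(m):
    y,x=np.where(m);return (x.min()-6,y.min()-6,x.max()+7,y.max()+7)
I={c:shot(c) for c in("scene","top")}
np.savez("img0.npz",**I)
seed={"top":(178,194),"scene":(184,233)}
M={}
for c in I:
    for d in robot.trace(c,"block"):
        x,y=seed[c]
        if d["region"][y,x]: M[c]=(d["region"],box(d["region"]));print(c,d["conf"],d["region"].sum());break
for k in [("scene",),("top",),("scene","top")]:
    print(k,fitsil({c:M[c] for c in k if c in M},standing,[.5,.2,np.pi-.1],[.02,.02,.1]))
# heater keypoints
K={"scene":{"pf":(282.9,189.4),"h":(271.9,172.8),"le":(267.1,132.7)},"top":{"pf":(296.6,188.8),"pk":(298.7,175.1),"h":(299.1,162.1),"le":(307.2,139.1)}}
def hp(v):
    x,y,a,l=v;r=lambda p:np.array([x,y,0])+Rz(a)@p
    # lid edge: shut at (-.119 approx,z+.027) from hinge
    e=np.array([-np.sqrt(.122**2-.027**2),0,.027]);e=R.from_euler("y",l).apply(e)
    return dict(pf=r([0,0,.05]),pk=r([.04,0,.05]),h=r([.067,0,.08]),le=r(e+[.067,0,.08]))
res=lambda v:np.concatenate([(proj(c,hp(v)[k])[0]-uv) for c in K for k,uv in K[c].items()])
s=least_squares(res,[.5,-.13,0,1.6],loss="soft_l1");print(s.x,res(s.x).round(1))
# gradient fit of pocket rim + deck sides
RIM=np.array([[-41.5,-31.5],[29.5,-31.5],[41.5,-19.5],[41.5,19.5],[29.5,31.5],[-41.5,31.5]])/1000
def pts(v,z=.075):
    P=np.vstack([RIM,RIM[:1]]);o=[];n=[]
    segs=list(zip(P[:-1],P[1:]))+[((-.05,.075),(.05,.075)),((-.05,-.075),(.05,-.075))]
    for a,b in segs:
        a,b=np.array(a),np.array(b)
        t=np.linspace(.08,.92,30)[:,None];o.append(a+(b-a)*t)
    o=np.vstack(o);return np.c_[o,np.full(len(o),z)]@Rz(v[2]).T+[v[0],v[1],0]
for c in I:
    g=cv2.GaussianBlur(I[c].mean(2),(0,0),1.0);G=np.minimum(np.hypot(cv2.Sobel(g,6,1,0),cv2.Sobel(g,6,0,1)),150)
    f=lambda v:-map_coordinates(G,proj(c,pts(v))[:,::-1].T,order=1).mean()
    best=min((minimize(f,[s.x[0]+dx,s.x[1]+dy,s.x[2]+da],method="Nelder-Mead",options=dict(initial_simplex=np.array([s.x[0]+dx,s.x[1]+dy,s.x[2]+da])+np.vstack([np.zeros(3),np.eye(3)*.006]))) for dx in(-.006,0,.006) for dy in(-.006,0,.006) for da in(-.05,0,.05)),key=lambda r:r.fun)
    print(c,best.x,best.fun)
E
python3 m1.py
```

```text
scene 0.58 879
top 0.75 435
('scene',) (array([0.50809535, 0.23741426, 2.96941032]), np.float64(3.1462969638648515))
('top',) (array([0.50533474, 0.24404825, 2.91220831]), np.float64(2.2578238123089616))
('scene', 'top') (array([0.5052787 , 0.23976055, 2.94352662]), np.float64(34.80878340616951))
[ 0.49851531 -0.08708733 -0.07301165  1.68688887] [ 0.7  3.5  0.8  1.2  0.5  1.5 -0.  -1.1 -1.1 -1.8  0.6  0.1 -0.4 -0.3]
scene [ 0.54202438 -0.08907318 -0.11624065] -77.72982541964362
top [ 0.49161449 -0.08058926 -0.07257782] -90.36022972347561
```

```bash
python3 - <<'E'
from h import *
import itertools
s=robot.read_state();q=s["joint_positions"];T=R.from_quat(s["tcp_rot"])
out=[]
for ax in ("zyzyzyz","zxzxzxz"):
  for sg in itertools.product((1,-1),repeat=7):
    M=R.identity()
    for a,qq,g in zip(ax,q,sg): M=M*R.from_euler(a,qq*g)
    # residual left/right constant: want M^-1*T about z only & base offset about z: compare tool z tilt
    D=M.inv()*T; out.append((np.degrees(np.arccos(np.clip(D.as_matrix()[2,2],-1,1))),ax,sg,np.degrees(D.as_rotvec()).round(1)))
out.sort(key=lambda o:o[0])
for o in out[:10]:print(o)
print(T.as_matrix().round(3))
E
```

```text
(np.float64(0.0), 'zyzyzyz', (-1, 1, -1, 1, -1, 1, 1), array([ -0. ,  -0. , 114.6]))
(np.float64(0.0), 'zyzyzyz', (-1, 1, -1, 1, -1, 1, -1), array([-0., -0., 90.]))
(np.float64(0.003011199980335974), 'zxzxzxz', (1, 1, 1, 1, 1, 1, 1), array([-0. , -0. , 44.6]))
(np.float64(0.003011199980335974), 'zxzxzxz', (1, 1, 1, 1, 1, 1, -1), array([-0., -0., 20.]))
(np.float64(0.0036014861347318248), 'zyzyzyz', (-1, 1, 1, 1, 1, 1, -1), array([-0. ,  0. , 61.5]))
(np.float64(0.0036014863371286667), 'zyzyzyz', (-1, 1, 1, 1, 1, 1, 1), array([-0. ,  0. , 86.1]))
(np.float64(0.005572717870950559), 'zyzyzyz', (1, -1, -1, -1, -1, -1, -1), array([   0. ,    0. , -131.5]))
(np.float64(0.005572717936352168), 'zyzyzyz', (1, -1, -1, -1, -1, -1, 1), array([   0. ,    0. , -106.8]))
(np.float64(0.006466226838264964), 'zxzxzxz', (1, 1, -1, 1, -1, 1, 1), array([ 0. , -0. , 73.2]))
(np.float64(0.006466226894629321), 'zxzxzxz', (1, 1, -1, 1, -1, 1, -1), array([-0. , -0. , 48.5]))
[[ 0.923  0.386  0.   ]
 [ 0.386 -0.923 -0.   ]
 [ 0.     0.    -1.   ]]
```

drive_tool --pt "0 0 -20 0 0 0 88" --pt "0 0 -20 0 0 0 88" --pt "0 0 0 0 5 0 88" --pt "0 0 0 0 5 0 88" --pt "0 0 0 0 5 0 88" --pt "0 0 0 0 5 0 88" --pt "0 0 0 0 0 0 88" --pt "0 0 0 0 0 0 88"

```text
time: 2.4
tcp_pos: [0.2407, -0.5768, 0.2926]
tcp_rot: [0.966, 0.193, 0.17, -0.034]
contact_force: [-0.3, 0.1, 0.7]
finger_gap: 1.003
gripper_force: 0.0
```

```bash
cat > kin.py <<'E'
import numpy as np
from scipy.spatial.transform import Rotation as R
from scipy.optimize import least_squares
LO=np.array([-3.01,-.46,-1.47,.13,-1,.04,-2.66]);HI=np.array([3.01,2.08,1.51,2.56,4.14,2.09,2.66])
def fk(q,L):
    h,l1,l2,l3,x1,x2,x3=L;M=R.identity();p=np.array([0,0,h])
    off={2:[x1,0,l1],4:[x2,0,l2],6:[x3,0,l3]}
    for i,(a,g) in enumerate(zip("zyzyzyz",(-1,1,-1,1,-1,1,-1))):
        M=M*R.from_euler(a,g*q[i])
        if i in off:p=p+M.apply(off[i])
    return p,M*R.from_euler("z",np.pi/2)
E
python3 - <<'E'
from kin import *
from rig import robot
s=robot.read_state()
D=[(np.array([ 1.20881415,  0.68908696, -0.19461193,  1.56529208,  0.1573055 ,0.90252603, -0.2150754 ]),np.array([ 0.24099046, -0.57669121,  0.25275328])),(s["joint_positions"],s["tcp_pos"])]
import pickle;pickle.dump(D,open("D.pkl","wb"))
print(s["joint_positions"].round(3), ((fk(s["joint_positions"],[0]*7)[1].inv()*R.from_quat(s["tcp_rot"])).magnitude()))
for m in ([1,1,1,1,0,0,0],[1,1,1,1,1,1,0]):
    m=np.array(m,bool)
    def L(v):
        l=np.zeros(7);l[m]=v;return l
    r=least_squares(lambda v:np.concatenate([fk(q,L(v))[0]-p for q,p in D]),np.array([.33,.4,.4,.25,0,0,0])[m])
    print(L(r.x).round(4),np.abs(r.fun).max())
E
```

```text
[ 1.49   0.698 -0.406  1.504 -0.11   0.982  0.057] 2.4294181401902487e-16
[0.1256 0.839  0.1277 0.4372 0.     0.     0.    ] 0.0058575382897412265
[ 0.1213  0.8506  0.3404  0.3643 -0.173   0.0736  0.    ] 1.7380831218716253e-09
```

drive_tool --pt "0 0 0 0 -7 0 88" --pt "0 0 0 0 -7 0 88" --pt "0 0 0 0 -6 0 88" --pt "27 -33 0 0 0 0 88" --pt "27 -33 0 0 0 0 88" --pt "27 -33 0 0 0 0 88" --pt "27 -33 0 0 0 0 88" --pt "27 -33 0 0 0 0 88"

```text
time: 3.2
tcp_pos: [0.3039, -0.3696, 0.2935]
tcp_rot: [0.98, 0.198, 0.0, 0.001]
contact_force: [0.0, -0.4, 1.0]
finger_gap: 0.998
gripper_force: 0.0
```

```bash
cat > add.py <<'E'
from kin import *
from rig import robot
import pickle
s=robot.read_state();D=pickle.load(open("D.pkl","rb"));D.append((s["joint_positions"],s["tcp_pos"]));pickle.dump(D,open("D.pkl","wb"))
print(s["time"],s["joint_positions"].round(3),s["tcp_pos"].round(4),R.from_quat(s["tcp_rot"]).as_matrix().round(3).tolist())
r=least_squares(lambda v:np.concatenate([fk(q,v)[0]-p for q,p in D]),[.33,.4,.4,.25,0,0,0]);print(r.x.round(4),np.abs(r.fun).max())
E
python3 add.py
```

```text
3.2 [ 0.928  0.444 -0.21   1.941  0.13   0.767 -0.527] [ 0.3039 -0.3696  0.2935] [[0.921, 0.389, 0.001], [0.389, -0.921, -0.002], [0.0, 0.002, -1.0]]
[ 0.1595  0.687   0.1585  0.5154 -0.1105 -0.1402 -0.076 ] 0.014561579172837597
```

drive_tool --pt "27 -33 0 0 0 0 88" --pt "27 -33 0 0 0 0 88" --pt "27 -33 0 0 0 0 88" --pt "27 -33 0 0 0 0 88" --pt "27 -33 0 0 0 0 88" --pt "27 -33 0 0 0 0 88" --pt "27 -33 0 0 0 0 88" --pt "27 -33 0 0 0 0 88"

```text
time: 4.0
tcp_pos: [0.4001, -0.0422, 0.2935]
tcp_rot: [0.98, 0.198, 0.001, 0.001]
contact_force: [1.0, -0.3, 0.1]
finger_gap: 0.999
gripper_force: 0.0
```

```bash
python3 add.py
```

```text
4.0 [ 0.169  0.346 -0.246  2.134  0.134  0.673 -1.339] [ 0.4001 -0.0422  0.2935] [[0.921, 0.389, 0.002], [0.389, -0.921, -0.001], [0.002, 0.002, -1.0]]
[ 0.1401  0.7656  0.0923  0.6835 -0.1227 -0.2364 -0.0333] 0.014729253623641997
```

drive_tool --pt "27 -33 0 0 0 0 88" --pt "27 -33 0 0 0 0 88" --pt "27 -33 0 0 0 0 88" --pt "27 -33 0 0 0 0 88" --pt "27 -33 0 0 0 0 88" --pt "27 -33 0 0 0 8 88" --pt "0 0 0 0 0 8 88" --pt "0 0 0 0 0 8 88"

```text
time: 4.8
tcp_pos: [0.4718, 0.2035, 0.2932]
tcp_rot: [1.0, -0.011, 0.001, -0.0]
contact_force: [-0.5, -1.7, 0.6]
finger_gap: 0.999
gripper_force: 0.0
```

```bash
python3 add.py; cat > fitk.py <<'E'
from kin import *
import pickle
D=pickle.load(open("D.pkl","rb"))
def fk2(q,v,full=False):
    M=R.identity();p=np.zeros(3)
    for i,(a,g) in enumerate(zip("zyzyzyz",(-1,1,-1,1,-1,1,-1))):
        M=M*R.from_euler(a,g*q[i]);p=p+M.apply(v[i])
    return p,M*R.from_euler("z",np.pi/2)
names=[(0,0),(0,1),(0,2),(1,0),(2,0),(2,1),(2,2),(3,0),(4,0),(4,1),(4,2),(5,0),(6,0),(6,1),(6,2)]
def V(w,sel):
    v=np.zeros((7,3))
    for k,x in zip(sel,w):v[k]=x
    return v
pri={(0,2):.33,(2,2):.4,(4,2):.4,(6,2):.25}
def fit(sel,lam=1e-3):
    x0=np.array([pri.get(k,0) for k in sel])
    return least_squares(lambda w:np.r_[np.concatenate([fk2(q,V(w,sel))[0]-p for q,p in D]),lam*(w-x0)],x0)
if __name__=="__main__":
    base=[(0,2),(2,2),(4,2),(6,2)]
    for ex in ([],[(0,0)],[(5,0)],[(0,0),(2,0)],[(0,0),(2,0),(4,0)],[(0,0),(5,0)],[(2,0),(4,0),(5,0)],[(0,0),(2,0),(4,0),(5,0)],names):
        sel=sorted(set(base+ex));r=fit(sel);print([(k,round(float(x),4)) for k,x in zip(sel,r.x)],np.abs(r.fun[:3*len(D)]).max().round(5))
E
python3 fitk.py
```

```text
4.8 [-0.422  0.487 -0.116  1.849  0.075  0.807 -2.169] [0.4718 0.2035 0.2932] [[1.0, -0.022, 0.002], [-0.022, -1.0, 0.001], [0.001, -0.001, -1.0]]
[ 0.1181  0.8416  0.0559  0.7969 -0.1471 -0.2811 -0.0145] 0.025560709857261
[((0, 2), 0.1613), ((2, 2), 0.7084), ((4, 2), 0.2409), ((6, 2), 0.3231)] 0.02754
[((0, 0), 0.1134), ((0, 2), 0.272), ((2, 2), 0.5985), ((4, 2), 0.1663), ((6, 2), 0.3908)] 0.02358
[((0, 2), 0.1632), ((2, 2), 0.7178), ((4, 2), 0.305), ((5, 0), 0.0525), ((6, 2), 0.2899)] 0.02785
[((0, 0), 0.1637), ((0, 2), 0.3149), ((2, 0), -0.0958), ((2, 2), 0.6016), ((4, 2), 0.2074), ((6, 2), 0.4562)] 0.01653
[((0, 0), 0.1725), ((0, 2), 0.3282), ((2, 0), -0.0872), ((2, 2), 0.5801), ((4, 0), 0.0259), ((4, 2), 0.2239), ((6, 2), 0.4168)] 0.0167
[((0, 0), 0.158), ((0, 2), 0.321), ((2, 2), 0.583), ((4, 2), 0.3241), ((5, 0), 0.1533), ((6, 2), 0.3205)] 0.0175
[((0, 2), 0.1276), ((2, 0), 0.1106), ((2, 2), 0.86), ((4, 0), -0.3612), ((4, 2), 0.3842), ((5, 0), 0.518), ((6, 2), 0.5331)] 0.01837
[((0, 0), 0.1631), ((0, 2), 0.3187), ((2, 0), -0.0632), ((2, 2), 0.5933), ((4, 0), 0.0024), ((4, 2), 0.2493), ((5, 0), 0.0524), ((6, 2), 0.4068)] 0.0168
[((0, 0), 0.0004), ((0, 1), -0.0188), ((0, 2), 0.3455), ((1, 0), -0.0011), ((2, 0), 0.0017), ((2, 1), -0.0265), ((2, 2), 0.5635), ((3, 0), -0.0009), ((4, 0), 0.0007), ((4, 1), -0.0008), ((4, 2), 0.3456), ((5, 0), 0.0017), ((6, 0), 0.0), ((6, 1), 0.0), ((6, 2), 0.31)] 1e-05
```

```bash
python3 - <<'E'
from fitk import *
base=[(0,2),(2,2),(4,2),(6,2)]
for ex in ([(0,1)],[(0,1),(2,1)],[(0,1),(2,1),(4,1)]):
    sel=sorted(base+ex);r=fit(sel,1e-6);print([(k,round(float(x),4)) for k,x in zip(sel,r.x)],np.abs(r.fun[:3*len(D)]).max().round(5))
v=V(r.x,sel);np.save("v.npy",v)
# for pitch tilt feasibility: tool y fixed horizontal at azimuth psi; tilt t (positive=pointing forward)
rng=np.random.default_rng(0)
def ik(p,Rt,q0s):
    best=None
    for q0 in q0s:
        f=lambda q:np.r_[(fk2(q,v)[0]-p)*10,(fk2(q,v)[1].inv()*Rt).as_rotvec()]
        r=least_squares(f,np.clip(q0,LO+.02,HI-.02),bounds=(LO+.01,HI-.01),max_nfev=60)
        if best is None or r.cost<best.cost:best=r
        if best.cost<1e-7:break
    return best
q0=D[-1][0];alt=q0.copy();alt[4]+=3.1;alt[6]=.9
for x in(.42,.5,.6,.7):
  row=[]
  for z in (.06,.2):
   for t in (-90,-75,-60,-45,-30,30,45,60,75,90):
    Rt=R.from_euler("z",0)*R.from_euler("y",-np.radians(t))*R.from_matrix([[1,0,0],[0,-1,0],[0,0,-1]])
    b=ik(np.array([x,.2,z]),Rt,[q0]+[rng.uniform(LO,HI) for _ in range(3)])
    row.append((z,t,round(b.cost,4)))
  print(x,[(z,t,c) for z,t,c in row if c<1e-3])
E
```

```text
[((0, 1), -0.0451), ((0, 2), 0.3349), ((2, 2), 0.5752), ((4, 2), 0.3438), ((6, 2), 0.3141)] 0.00286
[((0, 1), -0.0187), ((0, 2), 0.3469), ((2, 1), -0.0273), ((2, 2), 0.5634), ((4, 2), 0.3448), ((6, 2), 0.3121)] 5e-05
[((0, 1), -0.0188), ((0, 2), 0.3469), ((2, 1), -0.0269), ((2, 2), 0.5634), ((4, 1), -0.0004), ((4, 2), 0.3448), ((6, 2), 0.3121)] 0.0
0.42 [(0.06, -90, np.float64(0.0)), (0.06, -75, np.float64(0.0)), (0.06, -60, np.float64(0.0)), (0.06, -45, np.float64(0.0)), (0.06, -30, np.float64(0.0)), (0.06, 30, np.float64(0.0)), (0.06, 90, np.float64(0.0)), (0.2, -90, np.float64(0.0)), (0.2, -75, np.float64(0.0)), (0.2, -60, np.float64(0.0)), (0.2, -45, np.float64(0.0001)), (0.2, -30, np.float64(0.0006)), (0.2, 30, np.float64(0.0))]
0.5 [(0.06, -75, np.float64(0.0003)), (0.06, -60, np.float64(0.0)), (0.06, -45, np.float64(0.0)), (0.06, -30, np.float64(0.0)), (0.06, 30, np.float64(0.0)), (0.06, 45, np.float64(0.0)), (0.06, 60, np.float64(0.0)), (0.06, 75, np.float64(0.0)), (0.06, 90, np.float64(0.0)), (0.2, -60, np.float64(0.0)), (0.2, -45, np.float64(0.0)), (0.2, 30, np.float64(0.0)), (0.2, 45, np.float64(0.0))]
0.6 [(0.06, -45, np.float64(0.0)), (0.06, -30, np.float64(0.0)), (0.06, 30, np.float64(0.0)), (0.06, 60, np.float64(0.0)), (0.06, 75, np.float64(0.0)), (0.2, -45, np.float64(0.0)), (0.2, -30, np.float64(0.0)), (0.2, 30, np.float64(0.0)), (0.2, 45, np.float64(0.0)), (0.2, 75, np.float64(0.0)), (0.2, 90, np.float64(0.0))]
0.7 [(0.06, -30, np.float64(0.0)), (0.06, 30, np.float64(0.0)), (0.06, 45, np.float64(0.0)), (0.06, 60, np.float64(0.0)), (0.06, 75, np.float64(0.0)), (0.06, 90, np.float64(0.0)), (0.2, -30, np.float64(0.0)), (0.2, 30, np.float64(0.0)), (0.2, 45, np.float64(0.0)), (0.2, 60, np.float64(0.0)), (0.2, 75, np.float64(0.0)), (0.2, 90, np.float64(0.0))]
```

```bash
cat > sim.py <<'E'
from fitk import *
v=np.load("v.npy")
def orient(az,t): return R.from_euler("z",az)*R.from_euler("y",-np.radians(t))*R.from_matrix([[1,0,0],[0,-1,0],[0,0,-1]])
def step(q,p,Rt,flip=False):
    f=lambda x:np.r_[(fk2(x,v)[0]-p)*10,(fk2(x,v)[1].inv()*Rt).as_rotvec(),.003*(x-q)]
    r=least_squares(f,np.clip(q,LO+.011,HI-.011),bounds=(LO+.01,HI-.01),max_nfev=40)
    return r.x,np.linalg.norm(r.fun[:6]),np.abs(r.x-q).max()
def track(q,path):
    for i,(p,Rt) in enumerate(path):
        qn,e,d=step(q,np.array(p),Rt)
        if e>.02 or d>.5:return q,i,(round(e,3),round(d,2))
        q=qn
    return q,len(path),None
E
python3 - <<'E'
from sim import *
q0=D[-1][0];p0,R0=fk2(q0,v)
for (x,y) in ((.484,.2445),(.6,.2),(.6,.1)):
 for az in(-.2,.0,.3):
  for s in (1,-1):
    n=20
    q,i,e=track(q0,[(p0+(np.array([x,y,.15])-p0)*k/n,orient(az*k/n,0)) for k in range(1,n+1)])
    q,i2,e2=track(q,[((x,y,.15-.085*min(1,t/30)),orient(az,s*t)) for t in range(3,94,3)])
    print(x,y,az,"fwd" if s>0 else "back",i,e,"tilt",3*i2,e2,q.round(2))
E
```

```text
0.484 0.2445 -0.2 fwd 20 None tilt 15 (np.float64(0.049), np.float64(0.05)) [-0.82  0.81  0.26  2.13  0.22  0.05 -2.65]
0.484 0.2445 -0.2 back 20 None tilt 84 (np.float64(0.029), np.float64(0.27)) [-0.14  1.61 -0.5   0.76 -0.26  2.08 -2.24]
0.484 0.2445 0.0 fwd 20 None tilt 12 (np.float64(0.031), np.float64(0.3)) [-0.72  0.77  0.15  2.11  0.16  0.09 -2.35]
0.484 0.2445 0.0 back 20 None tilt 75 (np.float64(0.037), np.float64(0.17)) [-0.27  1.53 -0.31  0.76 -0.2   2.08 -2.05]
0.484 0.2445 0.3 fwd 20 None tilt 12 (np.float64(0.052), np.float64(0.47)) [-0.62  0.76  0.06  2.13  0.33  0.05 -2.18]
0.484 0.2445 0.3 back 20 None tilt 69 (np.float64(0.051), np.float64(0.01)) [-0.44  1.49 -0.1   0.76 -0.11  2.08 -1.77]
0.6 0.2 -0.2 fwd 20 None tilt 21 (np.float64(0.066), np.float64(0.04)) [-0.68  0.9   0.29  1.95  0.35  0.05 -2.65]
0.6 0.2 -0.2 back 20 None tilt 60 (np.float64(0.048), np.float64(0.03)) [-0.16  1.53 -0.31  0.47 -0.18  2.08 -2.12]
0.6 0.2 0.0 fwd 20 None tilt 18 (np.float64(0.049), np.float64(0.38)) [-0.56  0.86  0.17  1.95  0.24  0.06 -2.27]
0.6 0.2 0.0 back 20 None tilt 54 (np.
[... 295 characters left out ...]
2.04 -1.7 ]
0.6 0.1 -0.2 fwd 20 None tilt 18 (np.float64(0.073), np.float64(0.03)) [-0.42  0.85  0.17  2.    0.56  0.05 -2.65]
0.6 0.1 -0.2 back 20 None tilt 60 (np.float64(0.043), np.float64(0.02)) [-0.06  1.5  -0.2   0.56 -0.15  2.07 -1.96]
0.6 0.1 0.0 fwd 20 None tilt 15 (np.float64(0.032), np.float64(0.55)) [-0.32  0.82  0.07  1.98  0.25  0.09 -2.1 ]
0.6 0.1 0.0 back 20 None tilt 57 (np.float64(0.043), np.float64(0.14)) [-0.13  1.48 -0.17  0.57 -0.03  2.07 -1.81]
0.6 0.1 0.3 fwd 20 None tilt 15 (np.float64(0.025), np.float64(0.77)) [-0.19  0.81 -0.07  1.98  0.39  0.09 -1.88]
0.6 0.1 0.3 back 20 None tilt 57 (np.float64(0.047), np.float64(0.19)) [-0.27  1.49  0.07  0.57 -0.01  2.08 -1.5 ]
```

```bash
cat >> h.py <<'E'
def back(c,uv,z):
    f=lambda w:proj(c,[w[0],w[1],z])[0]-uv
    return least_squares(f,[.5,0]).x
E
python3 - <<'E'
from h import *
for n,u,z in (("amber",(233.2,147.5),0),("small",(233.3,219.9),0),("timer",(370.7,227.2),0),("amber cap",(100+319/2.5,110+75/2.5),.105),
 ("greenTL",(100+272/2.5,110+163/2.5),.08),("greenTR",(100+318/2.5,110+167/2.5),.08),("greenBL",(100+270/2.5,110+217/2.5),.08),("pink2 TL",(100+170/2.5,110+68/2.5),.08),("pink2 BR",(100+233/2.5,110+120/2.5),.08),("pink2BL",(100+170/2.5,110+110/2.5),.08),
 ("pink1 L",(100+52/2.5,110+185/2.5),.08),("pink1 T",(100+65/2.5,110+155/2.5),.08),("pink1 R",(100+130/2.5,110+185/2.5),.0),("pink1 B",(100+118/2.5,110+213/2.5),.0),
 ("rackBL",(100+328/2.5,110+48/2.5),.0),("rackBR",(100+453/2.5,110+33/2.5),.0),("deckFL",(100+415/2.5,110+295/2.5),.0),("edge",(100+400/2.5,110+342/2.5),0),("edgeL",(102,110+337/2.5),0),("seamL",(100+45/2.5,110+130/2.5),0)): print(n,back("top",np.array(u),z).round(3))
a=cv2.imread("pics/top0.png");cv2.imwrite("pics/t2.png",cv2.resize(a[60:300,0:260],(780,720))[:600])
E
```

```text
amber [0.618 0.092]
small [0.408 0.089]
timer [ 0.389 -0.308]
amber cap [0.619 0.101]
greenTL [0.528 0.152]
greenTR [0.524 0.102]
greenBL [0.47  0.153]
pink2 TL [0.631 0.265]
pink2 BR [0.574 0.195]
pink2BL [0.585 0.264]
pink1 L [0.502 0.391]
pink1 T [0.535 0.377]
pink1 R [0.509 0.327]
pink1 B [0.476 0.34 ]
rackBL [0.672 0.098]
rackBR [ 0.691 -0.048]
deckFL [ 0.385 -0.005]
edge [0.332 0.012]
edgeL [0.331 0.47 ]
seamL [0.573 0.43 ]
```

View pics/t2.png

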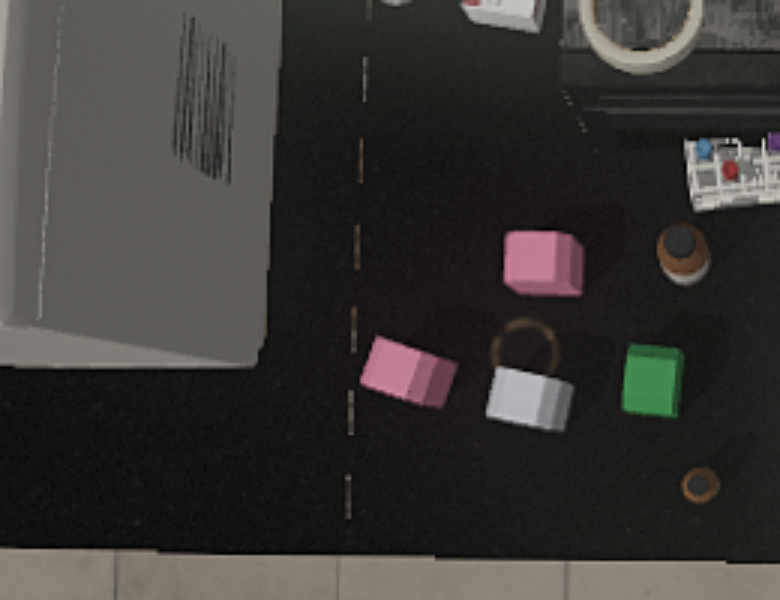

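drive_tool --pt "4 -21 0 0 0 5 88" --pt "4 -21 0 0 0 5 88" --pt "0 0 35 0 0 0 88" --pt "0 0 40 0 0 0 88" --pt "0 0 40 0 0 0 88" --pt "0 0 35 0 0 0 88" --pt "0 0 0 0 0 0 88" --pt "0 0 0 0 0 0 88"

```text
time: 5.6
tcp_pos: [0.483, 0.2425, 0.1435]
tcp_rot: [0.995, -0.097, 0.0, -0.0]
contact_force: [-0.8, 0.0, -0.3]
finger_gap: 0.998
gripper_force: 0.0
```

```bash
python3 - <<'E'
from h import *
s=robot.read_state();print(s["tcp_pos"],R.from_quat(s["tcp_rot"]).as_matrix().round(3).tolist(),s["joint_positions"].round(2))
a=robot.read_camera("scene")[:,:,::-1][170:300,90:290];b=robot.read_camera("top")[:,:,::-1][120:250,100:300]
cv2.imwrite("pics/p1.png",np.vstack([cv2.resize(a,(460,299)),cv2.resize(b,(460,299))]))
E
```

```text
[0.4829753  0.24246676 0.14346399] [[0.981, -0.194, 0.0], [-0.194, -0.981, 0.0], [0.0, -0.0, -1.0]] [-0.52  0.74 -0.05  1.92  0.07  0.48 -2.39]
```

View pics/p1.png

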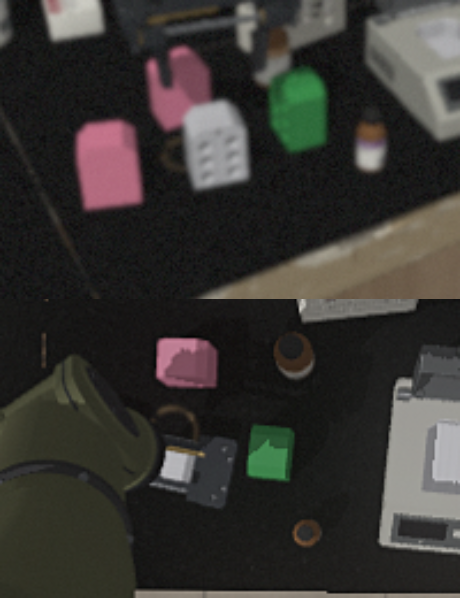

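drive_tool --pt "0 0 30 0 0 0 88" --pt "0 0 30 0 0 0 88" --pt "0 0 20 0 0 0 88" --pt "0 0 16 0 0 0 88" --pt "0 0 0 0 0 0 88" --pt "0 0 0 0 0 0 50" --pt "0 0 0 0 0 0 50" --pt "0 0 0 0 0 0 50" --grip_force 30

```text
time: 6.5
tcp_pos: [0.4844, 0.2418, 0.0481]
tcp_rot: [0.995, -0.099, 0.001, -0.001]
contact_force: [0.2, 3.5, 2.0]
finger_gap: 0.755
gripper_force: 1.4
```

drive_tool --pt "0 -3 0 0 0 0 50" --pt "0 0 0 0 0 0 50" --pt "0 0 0 0 0 0 50" --pt "0 0 0 0 0 0 50" --pt "0 0 0 0 0 0 50" --pt "0 0 0 0 0 0 50" --pt "0 0 0 0 0 0 50" --pt "0 0 0 0 0 0 50"

```text
time: 7.3
tcp_pos: [0.485, 0.2445, 0.048]
tcp_rot: [0.995, -0.099, 0.001, -0.001]
contact_force: [-0.3, -0.6, 8.0]
finger_gap: 0.679
gripper_force: 30.0
```

drive_tool --pt "0 0 0 0 0 0 72" --pt "0 0 0 0 0 0 72" --pt "-8 0 0 0 0 0 72" --pt "0 0 0 0 0 0 50" --pt "0 0 0 0 0 0 50" --pt "0 0 0 0 0 0 50" --pt "0 0 0 0 0 0 50" --pt "0 0 0 0 0 0 50"

```text
time: 8.1
tcp_pos: [0.4757, 0.2456, 0.0466]
tcp_rot: [0.995, -0.099, -0.0, 0.0]
contact_force: [-1.0, 0.9, -0.9]
finger_gap: 0.675
gripper_force: 30.0
```

drive_tool --pt "0 0 0 0 0 0 50" --pt "0 0 0 0 0 0 50" --pt "0 0 -10 0 0 0 50" --pt "0 0 -15 0 0 0 50" --pt "-20 0 0 0 0 -3 50" --pt "-25 0 0 0 0 -3 50" --pt "-20 0 0 0 0 -3 50" --pt "0 0 0 0 0 0 50"

```text
time: 8.9
tcp_pos: [0.4087, 0.2548, 0.0721]
tcp_rot: [1.0, -0.018, -0.002, 0.001]
contact_force: [0.1, 0.1, -3.5]
finger_gap: 0.678
gripper_force: 30.0
```

```bash
python3 - <<'E'
from h import *
s=robot.read_state();p=s["tcp_pos"];print(s["time"],p,s["contact_force"],s["finger_gap"],R.from_quat(s["tcp_rot"]).as_matrix().round(3).tolist(),s["joint_positions"].round(2))
a=robot.read_camera("scene");cv2.imwrite("pics/p2.png",cv2.resize(a[:,:,::-1][150:310,70:290],(792,576)))
for d in robot.trace("scene","block"):
    m=d["region"];y,x=np.where(m);print(d["conf"],m.sum(),x.mean(),y.mean(),a[m].mean(0).round())
E
```

```text
8.9 [0.40869378 0.25482045 0.07214315] [ 0.06826753  0.12841332 -3.53514782] 0.6775157546889621 [[0.999, -0.037, -0.003], [-0.037, -0.999, -0.001], [-0.003, 0.002, -1.0]] [-0.63  0.84 -0.03  2.12  0.12  0.19 -2.38]
0.8 215 162.26976744186047 200.13488372093022 [178. 105. 126.]
0.61 287 221.89547038327527 226.30313588850174 [34. 74. 43.]
0.58 809 193.03213844252164 241.92707045735474 [137. 138. 139.]
0.57 894 136.54250559284117 240.4888143176734 [174. 103. 123.]
```

View pics/p2.png

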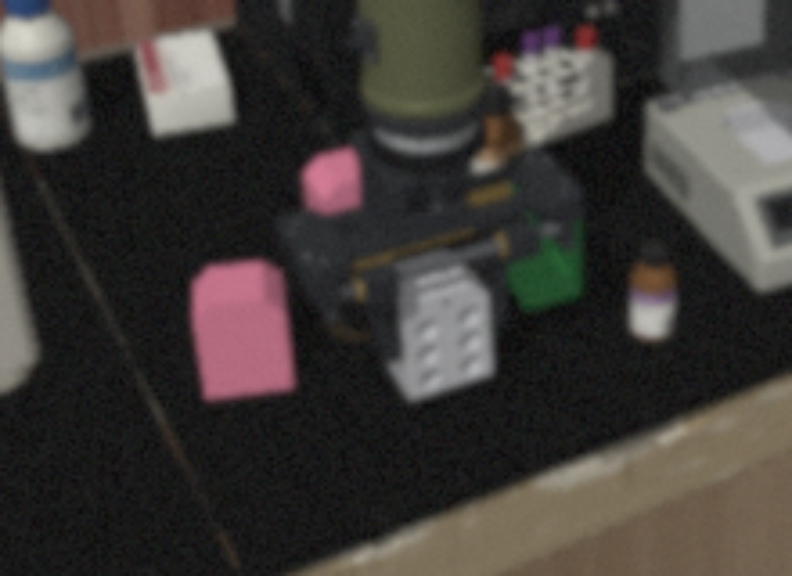

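drive_tool --pt "-20 0 0 0 0 0 50" --pt "-20 0 0 0 -4 0 50" --pt "0 0 0 0 -5 0 50" --pt "0 0 0 0 -6 0 50" --pt "0 0 0 0 -6 0 50" --pt "0 0 0 0 -5 0 50" --pt "0 0 0 0 -4 0 50" --pt "0 0 0 0 0 0 50"

```text
time: 9.8
tcp_pos: [0.376, 0.2552, 0.0701]
tcp_rot: [0.966, -0.023, -0.257, -0.006]
contact_force: [0.0, 0.2, -3.4]
finger_gap: 0.679
gripper_force: 30.0
```

```bash
python3 - <<'E'
from h import *
s=robot.read_state();p=s["tcp_pos"];T=R.from_quat(s["tcp_rot"]);M=T.as_matrix();print(s["time"],p,s["contact_force"],s["finger_gap"],M.round(3).tolist(),s["joint_positions"].round(2))
g=p-.005*M[:,2];print("grasp",g)
# block fit relative: silhouette of block in scene & top is occluded by fingers; view overlay of predicted block
th=np.arctan2(-M[0,2],-M[2,2]);print("tilt",np.degrees(th))
Bz=-M[:,0];Bx=-M[:,2];By=np.cross(Bz,Bx)
B=np.array([Bx,By,Bz])
a=robot.read_camera("scene")[:,:,::-1].copy();s2=6;b=cv2.resize(a[180:290,130:260],None,fx=s2,fy=s2,interpolation=cv2.INTER_CUBIC)
for zb,col in((.029,(0,255,0)),):
    P=(BLK-[.0125,0,zb])@B+g;u=(proj("scene",P)-[130,180]+.5)*s2
    for i in range(6):
        for A,C in((i,(i+1)%6),(6+i,6+(i+1)%6),(i,6+i)):cv2.line(b,tuple(u[A].astype(int)),tuple(u[C].astype(int)),col,1)
    print("minz",P[:,2].min())
cv2.imwrite("pics/p3.png",b[:600,:800])
E
```

```text
9.8 [0.37601621 0.25517961 0.07010615] [ 0.03600531  0.17473826 -3.4174502 ] 0.679212964265286 [[0.867, -0.047, -0.496], [-0.041, -0.999, 0.023], [-0.497, 0.0, -0.868]] [-0.31  0.99 -0.37  1.81  0.01  0.81 -2.21]
grasp [0.37849759 0.25506319 0.07444541]
tilt 29.762860171788574
minz 0.014467537763369849
```

View pics/p3.png

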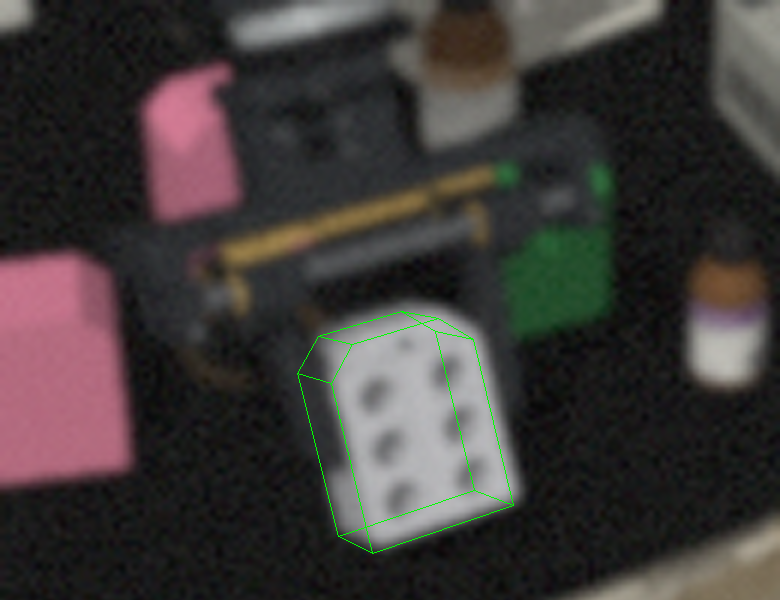

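drive_tool --pt "-3.8 5.4 8 0 0 0 50" --pt "-3.8 5.3 8 0 0 0 50" --pt "0 0 0 0 0 0 50" --pt "0.5 0 0.9 0 0 0 50" --pt "0.5 0 0.9 0 0 0 50" --pt "0.5 0 0.9 0 0 0 50" --pt "0.5 0 0.9 0 0 0 50" --pt "0 0 0 0 0 0 50"

```text
time: 10.65
tcp_pos: [0.3569, 0.2464, 0.0574]
tcp_rot: [0.966, -0.02, -0.259, -0.005]
contact_force: [0.1, -0.1, -3.6]
finger_gap: 0.675
gripper_force: 30.0
```

drive_tool --pt "0.5 0 0.9 0 0 0 50" --pt "0.5 0 0.9 0 0 0 50" --pt "4.9 -0.2 -1.8 0 0 0 50" --pt "4.9 -0.2 -1.8 0 0 0 50" --pt "4.9 -0.2 -1.8 0 0 0 50" --pt "5.2 -0.2 -0.6 0 0 0 50" --pt "5.2 -0.2 -0.6 0 0 0 50" --pt "0 0 0 0 0 0 50" --grip_force 15

```text
time: 11.45
tcp_pos: [0.3832, 0.2454, 0.0491]
tcp_rot: [0.966, -0.02, -0.258, -0.005]
contact_force: [1.8, -2.9, 6.0]
finger_gap: 0.676
gripper_force: 15.0
```

```bash
cat > ov.py <<'E'
import sys
from h import *
# overlay block hypotheses at tilt angles; args: name, thetas
s=robot.read_state();p=s["tcp_pos"];M=R.from_quat(s["tcp_rot"]).as_matrix();g=p-.005*M[:,2]
print(s["time"],p.round(4),"grasp",g.round(4),s["contact_force"].round(1))
f=M[:,0]*[1,1,0];f/=np.linalg.norm(f);up=np.array([0,0,1.])
out=[]
for c,(l,t,r,b),k in(("scene",(140,190,260,290),6),):
    im=robot.read_camera(c)[:,:,::-1];im=cv2.resize(im[t:b,l:r],None,fx=k,fy=k,interpolation=cv2.INTER_CUBIC)
    for th,col in zip(sys.argv[2:],((0,255,0),(0,0,255))):
        th=np.radians(float(th));Bx=np.cos(th)*up+np.sin(th)*f;Bz=np.sin(th)*up-np.cos(th)*f;B=np.array([Bx,np.cross(Bz,Bx),Bz])
        P=(BLK-[.0125,0,.029])@B+g;u=(proj(c,P)-[l,t]+.5)*k;print("minz",P[:,2].min().round(4))
        for i in range(6):
            for A,C in((i,(i+1)%6),(6+i,6+(i+1)%6),(i,6+i)):cv2.line(im,tuple(u[A].astype(int)),tuple(u[C].astype(int)),col,1)
    cv2.imwrite("pics/"+sys.argv[1],im)
E
python3 ov.py p4.png 48
```

```text
11.45 [0.3832 0.2454 0.0491] grasp [0.3857 0.2453 0.0534] [ 1.8 -2.9  6. ]
minz -0.0033
```

View pics/p4.png

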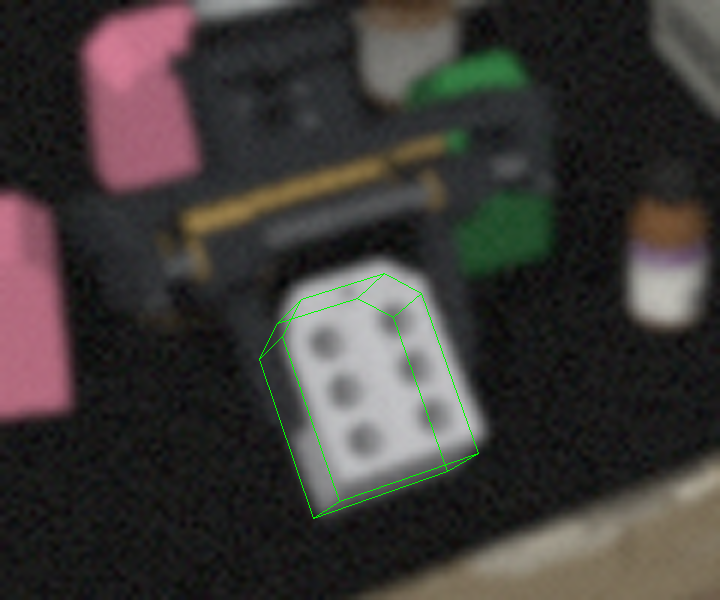

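drive_tool --pt "3.6 -0.1 0.3 0 0 0 50" --pt "3.6 -0.1 0.3 0 0 0 50" --pt "3.6 -0.1 0.3 0 0 0 50" --pt "3.6 -0.1 0.3 0 0 0 50" --pt "3.4 -0.1 1 0 0 0 50" --pt "3.4 -0.1 1 0 0 0 50" --pt "3.4 -0.1 1 0 0 0 50" --pt "0 0 0 0 0 0 50"

```text
time: 12.3
tcp_pos: [0.4017, 0.2463, 0.0321]
tcp_rot: [0.966, -0.02, -0.258, -0.005]
contact_force: [0.9, -1.2, -0.4]
finger_gap: 0.677
gripper_force: 15.0
```

```bash
python3 ov.py p5.png 78
```

```text
12.3 [0.4017 0.2463 0.0321] grasp [0.4042 0.2462 0.0364] [ 0.9 -1.2 -0.4]
minz -0.0028
```

View pics/p5.png

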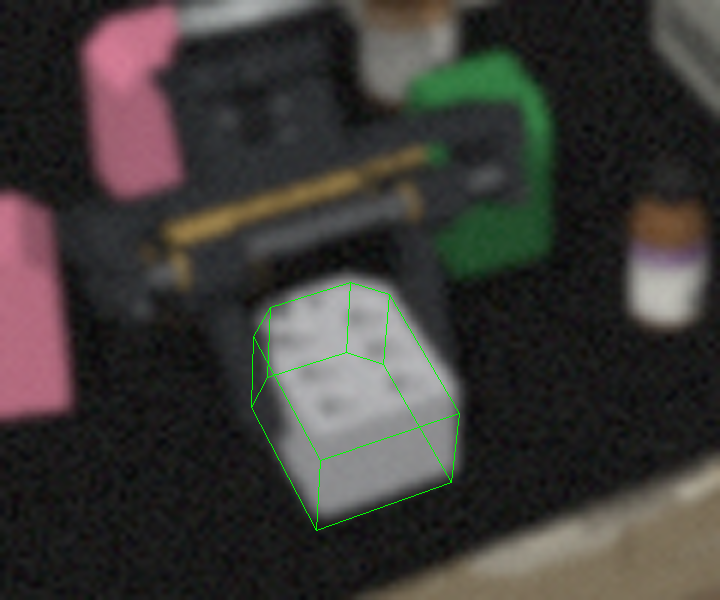

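drive_tool --pt "2.4 -0.1 0.7 0 0 0 50" --pt "2.4 -0.1 0.7 0 0 0 50" --pt "2.4 -0.1 0.7 0 0 0 50" --pt "2.4 -0.1 0.7 0 0 0 50" --pt "0.5 0 0.9 0 0 0 50" --pt "0 0 0 0 0 0 50" --pt "0 0 0 0 0 0 50" --pt "0 0 0 0 0 0 50"

```text
time: 13.15
tcp_pos: [0.4043, 0.2469, 0.0274]
tcp_rot: [0.965, -0.018, -0.263, -0.005]
contact_force: [-2.5, -1.9, 19.9]
finger_gap: 0.682
gripper_force: 15.0
```

```bash
cat > flat.py <<'E'
import sys
from h import *
s=robot.read_state();M=R.from_quat(s["tcp_rot"]).as_matrix();g=s["tcp_pos"]-.005*M[:,2];print(s["time"],"grasp",g.round(4),s["contact_force"].round(1))
def pose(v):  # v: edge pivot x,y,yaw,theta ; plain underside edge on counter
    f=np.array([np.cos(v[2]),np.sin(v[2]),0]);up=np.array([0,0,1.]);Bx=np.cos(v[3])*up+np.sin(v[3])*f;Bz=np.sin(v[3])*up-np.cos(v[3])*f
    return (BLK+[.04,0,0])@np.array([Bx,np.cross(Bz,Bx),Bz])+[v[0],v[1],0]
A={}
for c in sys.argv[1:]:
    im=robot.read_camera(c);x,y=proj(c,[*g[:2],.03])[0].astype(int)
    l,t,r,b=x-35,y-32,x+35,y+32
    d=im.astype(float);m=((d.min(2)>95)&(d.max(2)-d.min(2)<30)).astype(np.uint8);n,lab,st,_=cv2.connectedComponentsWithStats(m);
    k=1+np.argmax([st[i,4] if (lab[t:b,l:r]==i).any() and st[i,4]<3000 else 0 for i in range(1,n)])
    A[c]=(lab==k,(l,t,r,b));print(c,st[k])
for th in (60,70,80,90):
    x,f=fitsil(A,lambda v:pose([v[0],v[1],v[2],np.radians(th)]),[g[0]-.05,g[1],-.05],[.01,.01,.05]);print(th,x.round(4),round(f,2))
E
python3 flat.py scene
```

```text
13.15 grasp [0.4068 0.2468 0.0317] [-2.5 -1.9 19.9]
scene [183 237  33  39 935]
60 [ 0.3592  0.2506 -0.0858] 35.25
70 [ 0.3587  0.248  -0.0531] 33.74
80 [ 0.3593  0.2479 -0.1244] 19.77
90 [ 0.3615  0.2464 -0.1517] 9.71
```

drive_tool --pt "-3 0 -1.5 0 0 0 50" --pt "-1 0 -0.5 0 0 0 50" --pt "0 0 0 0 0 0 50" --pt "0 0 0 0 0 0 85" --pt "0 0 0 0 0 0 85" --pt "0 0 0 0 0 0 85" --pt "0 0 0 0 0 0 85" --pt "0 0 0 0 0 0 85"

```text
time: 14.0
tcp_pos: [0.4055, 0.2465, 0.0282]
tcp_rot: [0.966, -0.02, -0.259, -0.005]
contact_force: [0.8, 0.6, 0.8]
finger_gap: 0.965
gripper_force: 0.0
```

```bash
python3 flat.py scene
```

```text
14.0 grasp [0.408  0.2464 0.0325] [0.8 0.6 0.8]
scene [181 237  34  39 980]
60 [ 0.3619  0.2519 -0.0268] 28.14
70 [ 0.361   0.2491 -0.0167] 21.16
80 [ 0.3622  0.2472 -0.0251] 9.03
90 [ 0.3645  0.2451 -0.0502] 2.74
```

drive_tool --pt "-8 0 -14 0 0 0 85" --pt "-12 0 -21 0 0 0 85" --pt "-12 0 -21 0 0 0 85" --pt "0 0 0 0 6 0 85" --pt "0 0 0 0 8 0 85" --pt "0 0 0 0 8 0 85" --pt "0 0 0 0 8 0 85" --pt "0 0 0 0 0 0 85"

```text
time: 14.85
tcp_pos: [0.4006, 0.2482, 0.0942]
tcp_rot: [1.0, -0.015, -0.001, 0.001]
contact_force: [-0.5, 0.3, -0.3]
finger_gap: 0.966
gripper_force: 0.0
```

```bash
cat > st.py <<'E'
from h import *
s=robot.read_state();M=R.from_quat(s["tcp_rot"]).as_matrix();print(s["time"],s["tcp_pos"].round(4),M.round(4).tolist(),s["contact_force"].round(1),s["joint_positions"].round(2))
E
cat > lay.py <<'E'
import sys
from h import *
def flatp(v): return BLK@Rz(v[2]).T+[v[0],v[1],float(v[3]) if len(v)>3 else 0]
A={}
for c in sys.argv[1:]:
    d=shot(c,2);x,y=proj(c,[.404,.243,.03])[0].astype(int);l,t,r,b=x-35,y-32,x+35,y+32
    m=((d.min(2)>80)&(d.max(2)-d.min(2)<30)).astype(np.uint8);n,lab,stt,_=cv2.connectedComponentsWithStats(m);k=lab[y,x];m=(lab==k).astype(np.uint8)
    m=cv2.morphologyEx(m,cv2.MORPH_CLOSE,np.ones((5,5)));A[c]=(m,(l,t,r,b));print(c,stt[k])
    print(c,fitsil({c:A[c]},flatp,[.404,.243,-.05],[.01,.01,.05]))
if len(A)>1: print(fitsil(A,flatp,[.404,.243,-.05],[.01,.01,.05]))
E
python3 st.py; python3 lay.py scene top
```

```text
14.85 [0.4006 0.2482 0.0942] [[0.9995, -0.0309, -0.0017], [-0.0309, -0.9995, -0.0021], [-0.0016, 0.0022, -1.0]] [-0.5  0.3 -0.3] [-0.62  0.79 -0.06  2.15  0.2   0.21 -2.45]
scene [ 181  237   35   39 1013]
scene (array([ 0.40279379,  0.24384305, -0.02065203]), np.float64(7.693452974178331))
top [173 217  13  13 143]
top (array([0.40824353, 0.23241633, 0.0128178 ]), np.float64(439.1495368563426))
(array([4.02598962e-01, 2.43590895e-01, 2.89246731e-04]), np.float64(451.94944536906905))
```

drive_tool --pt "2.5 3.5 15 0 0 0 85" --pt "0 0 18 0 0 0 85" --pt "0 0 14 0 0 0 85" --pt "0 0 6 0 0 0 85" --pt "0 0 0 0 0 0 85" --pt "0 0 0 0 0 0 50" --pt "0 0 0 0 0 0 50" --pt "0 0 0 0 0 0 50" --grip_force 10

```text
time: 15.85
tcp_pos: [0.4088, 0.2437, 0.0402]
tcp_rot: [1.0, -0.02, 0.001, -0.001]
contact_force: [0.3, 2.2, -0.6]
finger_gap: 0.718
gripper_force: 0.8
```

drive_tool --pt "0 0 0 0 0 0 50" --pt "0 0 0 0 0 0 50" --pt "0 0 0 0 0 0 50" --pt "0 0 0 0 0 0 50" --pt "0 0 -10 0 0 0 50" --pt "0 0 -20 0 0 0 50" --pt "0 0 -20 0 0 0 50" --pt "0 0 0 0 0 0 50" --grip_force 40

```text
time: 16.65
tcp_pos: [0.4085, 0.2423, 0.0914]
tcp_rot: [1.0, -0.021, 0.001, -0.0]
contact_force: [-0.5, 0.1, -3.2]
finger_gap: 0.676
gripper_force: 40.0
```

```bash
python3 st.py
```

```text
16.65 [0.4085 0.2423 0.0914] [[0.9991, -0.0414, 0.0015], [-0.0414, -0.9991, 0.0002], [0.0015, -0.0002, -1.0]] [-0.5  0.1 -3.2] [-0.6   0.79 -0.06  2.14  0.2   0.21 -2.45]
```

drive_tool --pt "0 0 -25 0 0 0 50" --pt "0 0 -35 0 0 0 50" --pt "5 15 -15 0 0 0 50" --pt "11 34 0 0 0 0 50" --pt "12 36 0 0 0 0 50" --pt "12 36 0 0 0 0 50" --pt "12 36 0 0 0 0 50" --pt "12 36 0 0 0 0 50"

```text
time: 17.45
tcp_pos: [0.4633, 0.0454, 0.1637]
tcp_rot: [1.0, -0.02, -0.001, 0.001]
contact_force: [0.0, -0.5, -2.7]
finger_gap: 0.677
gripper_force: 40.0
```

drive_tool --pt "12 36 0 0 0 0 50" --pt "12 36 0 0 0 0 50" --pt "10 34 0 0 0 0 50" --pt "6 22 0 0 0 0 50" --pt "0 0 0 0 0 1.8 50" --pt "0 0 0 0 0 0 50" --pt "0 0 0 0 0 0 50" --pt "0 0 0 0 0 0 50"

```text
time: 18.25
tcp_pos: [0.4986, -0.0806, 0.1644]
tcp_rot: [0.999, -0.035, -0.001, -0.0]
contact_force: [0.1, 0.0, -3.3]
finger_gap: 0.679
gripper_force: 40.0
```

```bash
python3 st.py; python3 - <<'E'
from h import *
I={c:shot(c) for c in("scene","top")};np.savez("img1.npz",**I)
z=np.load("img0.npz")
a=np.hstack([cv2.resize(I["scene"][110:250,220:350],None,fx=3,fy=3,interpolation=cv2.INTER_CUBIC),cv2.resize(I["top"][115:255,230:360],None,fx=3,fy=3,interpolation=cv2.INTER_CUBIC)])
cv2.imwrite("pics/p6.png",a[:,:,::-1])
E
```

```text
18.25 [ 0.4986 -0.0806  0.1644] [[0.9976, -0.0691, -0.001], [-0.0691, -0.9976, 0.0007], [-0.0011, -0.0006, -1.0]] [ 0.1  0.  -3.3] [ 0.21  0.68 -0.23  2.01  0.31  0.49 -1.88][ WARN:0@6.696] global loadsave.cpp:1063 imwrite_ Unsupported depth image for selected encoder is fallbacked to CV_8U.
```

View pics/p6.png

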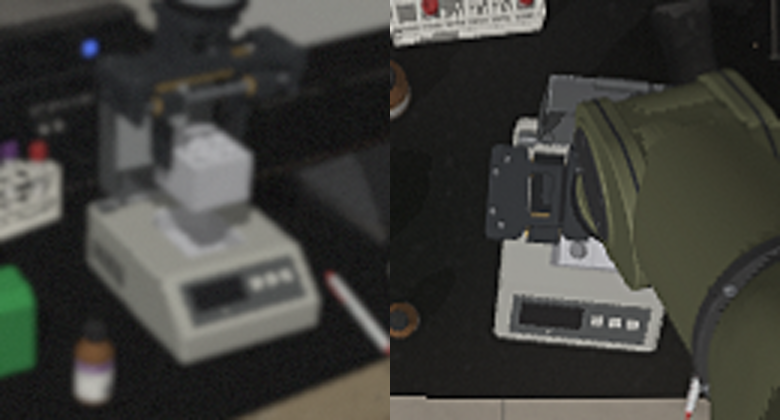

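```bash
cat > edge.py <<'E'
from h import *
def grad(im,s=.9):
    g=cv2.GaussianBlur(im.mean(2),(0,0),s);return cv2.Sobel(g,6,1,0)/8,cv2.Sobel(g,6,0,1)/8
def escore(c,G,segs,cap=12):
    tot=[];
    for a,b in segs:
        t=np.linspace(.06,.94,25)[:,None];u=proj(c,np.asarray(a)+(np.asarray(b)-np.asarray(a))*t)
        d=u[-1]-u[0];L=np.hypot(*d);n=np.array([-d[1],d[0]])/L
        gx=map_coordinates(G[0],u[:,::-1].T,order=1);gy=map_coordinates(G[1],u[:,::-1].T,order=1)
        tot.append(L*np.minimum(np.abs(gx*n[0]+gy*n[1]),cap).mean())
    return sum(tot)
RIM=np.array([[-41.5,-31.5],[29.5,-31.5],[41.5,-19.5],[41.5,19.5],[29.5,31.5],[-41.5,31.5]])/1000
def rim(v,z=.075,sides=False):
    P=np.c_[RIM,np.full(6,z)]@Rz(v[2]).T+[v[0],v[1],0];return [(P[i],P[(i+1)%6]) for i in range(6)]
def sides(v,xs=(-.045,.045)):
    m=Rz(v[2]);o=np.array([v[0],v[1],0]);return [(m@[xs[0],y,.075]+o,m@[xs[1],y,.075]+o) for y in(.075,-.075)]
def grid(f,x0,r,n=21):
    best=max(((f([x0[0]+dx,x0[1]+dy,x0[2]]),dx,dy) for dx in np.linspace(-r,r,n) for dy in np.linspace(-r,r,n)));return [x0[0]+best[1],x0[1]+best[2],x0[2]],best[0]
def opt(f,x0,r=.01):
    x,_=grid(f,x0,r);S=np.array(x)+np.vstack([np.zeros(3),np.diag([.002,.002,.02])])
    q=minimize(lambda v:-f(v),x,method="Nelder-Mead",options=dict(initial_simplex=S,xatol=1e-5));return q.x.round(4),round(-q.fun,1)
E
python3 - <<'E'
from edge import *
z0,z1=np.load("img0.npz"),np.load("img1.npz")
for c in("top","scene"):
    for s in(.7,1.2):
        G=grad(z0[c],s)
        print(c,s,"rim",opt(lambda v:escore(c,G,rim(v)),[.494,-.083,-.073]),"rim+sides",opt(lambda v:escore(c,G,rim(v)+sides(v)),[.494,-.083,-.073]),"sides",opt(lambda v:escore(c,G,sides(v)),[.494,-.083,-.073])[0][1:])
C=np.linalg.inv(np.array(CI["scene"]["world_to_cam"]))[:3,3];print("cam",C)
# block in hand, scene
b=z1["scene"];G=grad(b,.9);zb=.1644-.0402
def bseg(v,zb=zb):
    P=BLK@Rz(v[2]).T+[v[0],v[1],zb];top=[(P[6+i],P[6+(i+1)%6]) for i in (0,2,4,5)]
    return top+[(P[0],P[6]),(P[5],P[11]),(P[5],P[0])]
for zz in(zb-.002,zb,zb+.002):
    f=lambda v:escore("scene",G,bseg(v,zz));x=max((f([.4986+dx,-.0806+dy,-.069]),dx,dy) for dx in np.arange(-.014,.008,.0005) for dy in np.arange(-.008,.008,.0005));print(zz,x)
G=grad(z1["top"],.9)
def fr(dx):
    m=Rz(-.069);o=np.array([.4986+dx,-.0806,zb]);return [(m@[-.04,-.012,.045]+o,m@[-.04,.012,.045]+o)]
sc=[(round(escore("top",G,fr(dx)),1),round(dx,4)) for dx in np.arange(-.016,.012,.001)];print(sorted(sc)[-8:])
E
```

```text
top 0.7 rim (array([ 0.4924, -0.0808, -0.081 ]), np.float64(953.6)) rim+sides (array([ 0.4924, -0.0808, -0.0804]), np.float64(1659.3)) sides [-0.0734 -0.0787]
top 1.2 rim (array([ 0.4927, -0.0807, -0.0547]), np.float64(702.9)) rim+sides (array([ 0.4927, -0.0807, -0.0547]), np.float64(1408.7)) sides [-0.0756 -0.0005]
scene 0.7 rim (array([ 0.5012, -0.0869, -0.0866]), np.float64(253.2)) rim+sides (array([ 0.5011, -0.086 , -0.0543]), np.float64(649.4)) sides [-0.0812 -0.0684]
scene 1.2 rim (array([ 0.5424, -0.0964, -0.1309]), np.float64(314.0)) rim+sides (array([ 0.5036, -0.0855, -0.0074]), np.float64(572.7)) sides [-0.0813 -0.0148]
cam [-0.36408696  0.58233621  0.7238632 ]
0.12219999999999999 (np.float64(772.2417587504435), np.float64(-0.004999999999999992), np.float64(-0.0049999999999999975))
0.12419999999999999 (np.float64(773.219476556329), np.float64(-0.0074999999999999945), np.float64(-0.0029999999999999957))
0.12619999999999998 (np.float64(774.3542330762469), np.float64(-0.010499999999999997), np.float64(-0.0004999999999999935))
[(np.float64(55.5), np.float64(0.009)), (np.float64(57.4), np.float64(-0.004)), (np.float64(81.6), np.float64(0.01)), (np.float64(84.1), np.float64(-0.008)), (np.float64(85.0), np.float64(-0.005)), (np.float64(98.2), np.float64(-0.006)), (np.float64(98.5), np.float64(-0.007)), (np.float64(99.6), np.float64(0.011))]
```

```bash
python3 - <<'E'
from edge import *
z0=np.load("img0.npz");out=[]
for c,(l,t,r,b),vs in(("top",(265,160,335,216),[(.4925,-.0808,-.073)]),("scene",(248,150,328,214),[(.4945,-.0865,-.073)])):
    k=400/(r-l)*1.0
    im=z0[c].clip(0,255).astype(np.uint8)[:,:,::-1][t:b,l:r];g=im.astype(float);lo,hi=90,235
    im=((g-lo)/(hi-lo)*255).clip(0,255).astype(np.uint8)
    k=8 if c=="top" else 8;im=cv2.resize(im,None,fx=k,fy=k,interpolation=cv2.INTER_CUBIC)
    for v,col in zip(vs,((0,0,255),)):
        for z,cc in((.075,col),(.05,(255,120,0))):
            for A,B in rim(v,z):
                u=(proj(c,[A,B])-[l,t]+.5)*k;cv2.line(im,tuple(u[0].astype(int)),tuple(u[1].astype(int)),cc,1)
    out.append(cv2.resize(im,(396,int(im.shape[0]*396/im.shape[1]))))
h=max(o.shape[0] for o in out);cv2.imwrite("pics/p7.png",np.hstack([cv2.copyMakeBorder(o,0,h-o.shape[0],0,0,0) for o in out]))
G=grad(z0["scene"],.8)
for i,nm in enumerate("right cutR hinge cutL left front".split()):
    f=lambda d:escore("scene",G,[rim((.4945+d[0],-.0865+d[1],-.073))[i]])
    print(nm,[(int(d*1000),round(f((d,0) if nm in("hinge","front") else (0,d)),0)) for d in np.arange(-.008,.0161,.002)])
G=grad(z0["top"],.8)
for i,nm in enumerate("right cutR hinge cutL left front".split()):
    f=lambda d:escore("top",G,[rim((.4925+d[0],-.0808+d[1],-.073))[i]])
    print(nm,[(int(d*1000),round(f((d,0) if nm in("hinge","front") else (0,d)),0)) for d in np.arange(-.008,.0081,.001)])
E
```

```text
right [(-8, np.float64(26.0)), (-6, np.float64(17.0)), (-4, np.float64(9.0)), (-2, np.float64(21.0)), (0, np.float64(37.0)), (2, np.float64(46.0)), (4, np.float64(45.0)), (6, np.float64(38.0)), (8, np.float64(27.0)), (10, np.float64(17.0)), (12, np.float64(30.0)), (13, np.float64(51.0)), (16, np.float64(69.0))]
cutR [(-8, np.float64(24.0)), (-6, np.float64(23.0)), (-4, np.float64(19.0)), (-2, np.float64(14.0)), (0, np.float64(9.0)), (2, np.float64(3.0)), (4, np.float64(3.0)), (6, np.float64(6.0)), (8, np.float64(10.0)), (10, np.float64(12.0)), (12, np.float64(13.0)), (13, np.float64(13.0)), (16, np.float64(12.0))]
hinge [(-8, np.float64(21.0)), (-6, np.float64(22.0)), (-4, np.float64(20.0)), (-2, np.float64(15.0)), (0, np.float64(9.0)), (2, np.float64(8.0)), (4, np.float64(20.0)), (6, np.float64(32.0)), (8, np.float64(42.0)), (10, np.float64(49.0)), (12, np.float64(54.0)), (13, np.float64(57.0)), (16, np.float64(59.0))]
cutL [(-8, np.float64(3.0)), (-6, np.float64(3.0)), (-4, np.float64(3.0)), (-2, np.float64(1.0)), (0, np.float64(2.0)), (2, np.float64(3.0)), (4, np.float64(4.0)), (6
[... 2502 characters left out ...]
217.0)), (-3, np.float64(264.0)), (-2, np.float64(275.0)), (-1, np.float64(276.0)), (0, np.float64(254.0)), (1, np.float64(198.0)), (2, np.float64(134.0)), (2, np.float64(77.0)), (4, np.float64(37.0)), (5, np.float64(11.0)), (6, np.float64(5.0)), (6, np.float64(5.0)), (8, np.float64(5.0))]
front [(-8, np.float64(2.0)), (-7, np.float64(1.0)), (-6, np.float64(5.0)), (-5, np.float64(18.0)), (-4, np.float64(43.0)), (-3, np.float64(80.0)), (-2, np.float64(127.0)), (-1, np.float64(179.0)), (0, np.float64(224.0)), (1, np.float64(242.0)), (2, np.float64(243.0)), (2, np.float64(221.0)), (4, np.float64(176.0)), (5, np.float64(123.0)), (6, np.float64(74.0)), (6, np.float64(37.0)), (8, np.float64(9.0))]
```

View pics/p7.png

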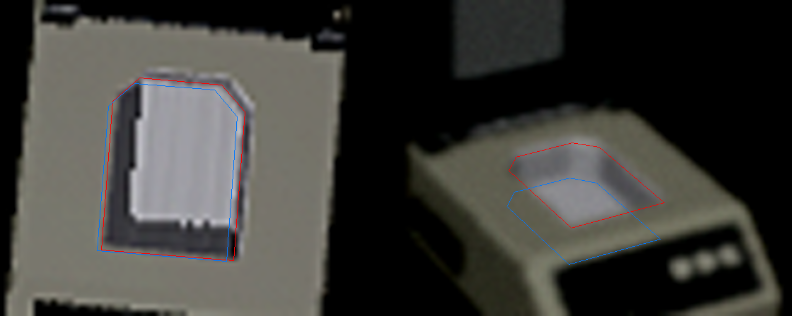

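drive_tool --pt "1 2 0 0 0 0.2 50" --pt "0 0 10 0 0 0 50" --pt "0 0 15 0 0 0 50" --pt "0 0 12 0 0 0 50" --pt "0 0 5 0 0 0 50" --pt "0 0 0 0 0 0 50" --pt "0 0 0 0 0 0 50" --pt "0 0 0 0 0 0 50"

```text
time: 19.35
tcp_pos: [0.5003, -0.0841, 0.1231]
tcp_rot: [0.999, -0.038, 0.001, 0.0]
contact_force: [0.1, -0.3, -2.6]
finger_gap: 0.677
gripper_force: 40.0
```

```bash
cat > inh.py <<'E'
from edge import *
s=robot.read_state();p=s["tcp_pos"];M=R.from_quat(s["tcp_rot"]).as_matrix();a=np.arctan2(M[1,0],M[0,0]);print(s["time"],p.round(4),M[:,2].round(4),"az",round(a,4),s["contact_force"].round(1))
I={c:shot(c,4) for c in("scene","top")};np.savez("img2.npz",**I)
G=grad(I["scene"],.9)
def bseg(v,zb):
    P=BLK@Rz(v[2]).T+[v[0],v[1],zb];return [(P[6+i],P[6+(i+1)%6]) for i in (0,2,4,5)]+[(P[0],P[6]),(P[5],P[11]),(P[5],P[0])]
for dz in(-.002,0,.002):
    zz=p[2]-.0402+dz
    x=max((escore("scene",G,bseg([p[0]+dx,p[1]+dy,a],zz)),dx,dy) for dx in np.arange(-.016,.008,.0005) for dy in np.arange(-.008,.008,.0005));print("scene",dz,(p[:2]+x[1:]).round(4),round(x[0]))
G=grad(I["top"],.8);m=Rz(a)
for name,seg in(("plain edge",[(-.04,-.025),(-.04,.010)]),):
    sc=[]
    for dx in np.arange(-.016,.012,.0005):
        o=np.array([p[0]+dx,p[1],p[2]-.0402]);sc.append((escore("top",G,[(m@[*seg[0],.045]+o,m@[*seg[1],.045]+o)]),p[0]+dx))
    sc=np.array(sc);k=sc[:,0].argmax();print("top x",sc[max(0,k-4):k+5].round(4).tolist())
E
python3 inh.py
```

```text
19.35 [ 0.5003 -0.0841  0.1231] [ 1.e-03 -1.e-04 -1.e+00] az -0.0754 [ 0.1 -0.3 -2.6]
scene -0.002 [ 0.4998 -0.0896] 696
scene 0 [ 0.4973 -0.0876] 696
scene 0.002 [ 0.4943 -0.0856] 695
top x [[82.3226, 0.4903], [98.7649, 0.4908], [114.7723, 0.4913], [126.757, 0.4918], [130.1166, 0.4923], [128.0236, 0.4928], [124.7136, 0.4933], [122.9676, 0.4938], [121.837, 0.4943]]
```

drive_tool --pt "-0.5 -2 0 0 0 0 50" --pt "0 0 0 0 0 0 50" --pt "0 0 3 0 0 0 50" --pt "0 0 3 0 0 0 50" --pt "0 0 2 0 0 0 50" --pt "0 0 2 0 0 0 50" --pt "0 0 2 0 0 0 50" --pt "0 0 0 0 0 0 50"

```text
time: 20.55
tcp_pos: [0.5003, -0.0826, 0.1138]
tcp_rot: [0.999, -0.038, 0.002, 0.001]
contact_force: [-5.0, -0.6, 30.7]
finger_gap: 0.681
gripper_force: 40.1
```

```bash
python3 - <<'E'
from h import *
s=robot.read_state();p=s["tcp_pos"];M=R.from_quat(s["tcp_rot"]).as_matrix();print(p,s["contact_force"],s["torque"],M[:,2].round(4),s["joint_torque"].round(2))
E
```

```text
[ 0.50025203 -0.08260981  0.11375928] [-5.00915233 -0.57933209 30.69425821] [ 0.54848537  1.28024235 -0.02021712] [ 0.0032 -0.0018 -1.    ] [-8.700e-01 -3.321e+01 -5.800e-01 -6.680e+00  3.500e-01 -1.740e+00
  2.000e-02]
```

drive_tool --pt "0 0 -4 0 0 0 50" --pt "1.5 0.7 0 0 0 0 50" --pt "0 0 0 0 0 0 50" --pt "0 0 1.5 0 0 0 50" --pt "0 0 1.5 0 0 0 50" --pt "0 0 1 0 0 0 50" --pt "0 0 0 0 0 0 50" --pt "0 0 0 0 0 0 50"

```text
time: 21.35
tcp_pos: [0.5017, -0.0838, 0.1104]
tcp_rot: [0.999, -0.038, 0.0, 0.0]
contact_force: [1.4, -3.2, -0.3]
finger_gap: 0.676
gripper_force: 39.9
```

```bash
cat > ct.py <<'E'
from h import *
s=robot.read_state();p=s["tcp_pos"];M=R.from_quat(s["tcp_rot"]).as_matrix();F=s["contact_force"];T=s["torque"]
f=F+[0,0,3.3];print(s["time"],p.round(4),F.round(1),T.round(2),"zb",round(p[2]-.0402,4),"tz",M[:,2].round(4),"az",round(np.arctan2(M[1,0],M[0,0]),4))
if f[2]>3:print("contact rel tcp",((-.04*F[0]-T[1])/f[2]).round(4),((T[0]-.04*F[1])/f[2]).round(4))
E
python3 ct.py
```

```text
21.35 [ 0.5017 -0.0838  0.1104] [ 1.4 -3.2 -0.3] [-0.78 -0.46 -0.09] zb 0.0702 tz [ 1.e-03 -9.e-04 -1.e+00] az -0.0767
contact rel tcp 0.1347 -0.215
```

drive_tool --pt "0 0.5 2 0 0 0 50" --pt "0 0 2.5 0 0 0 50" --pt "0 0 2.5 0 0 0 50" --pt "0 0 2.5 0 0 0 50" --pt "0 0 2 0 0 0 50" --pt "0 0 2 0 0 0 50" --pt "0 0 0 0 0 0 50" --pt "0 0 0 0 0 0 50"

```text
time: 22.15
tcp_pos: [0.5016, -0.0838, 0.0969]
tcp_rot: [0.999, -0.038, 0.001, 0.0]
contact_force: [3.2, -3.5, -2.8]
finger_gap: 0.677
gripper_force: 39.9
```

```bash
python3 ct.py
```

```text
22.15 [ 0.5016 -0.0838  0.0969] [ 3.2 -3.5 -2.8] [-0.97 -0.76 -0.19] zb 0.0567 tz [ 1.1e-03 -4.0e-04 -1.0e+00] az -0.076
```

drive_tool --pt "0.4 0.4 2 0 0 0 50" --pt "0 0 2 0 0 0 50" --pt "0 0 1.5 0 0 0 50" --pt "0 0 0.5 0 0 0 50" --pt "0 0 0.5 0 0 0 50" --pt "0 0 0 0 0 0 50" --pt "0 0 0 0 0 0 50" --pt "0 0 0 0 0 0 50"

```text
time: 22.95
tcp_pos: [0.5017, -0.0838, 0.0907]
tcp_rot: [0.999, -0.038, 0.0, 0.0]
contact_force: [3.7, -4.3, -0.7]
finger_gap: 0.68
gripper_force: 39.9
```

```bash
python3 ct.py
```

```text
22.95 [ 0.5017 -0.0838  0.0907] [ 3.7 -4.3 -0.7] [-0.77 -0.82 -0.18] zb 0.0505 tz [ 7.e-04 -1.e-04 -1.e+00] az -0.0755
```

drive_tool --pt "0 0 0 0 0 0 62" --pt "0 0 0 0 0 0 66" --pt "0 0 0 0 0 0 72" --pt "0 0 0 0 0 0 72" --pt "0 0 -10 0 0 0 72" --pt "0 0 -15 0 0 0 72" --pt "-4 0 -5 0 0 0 0" --pt "-4 0 0 0 0 0 0"

```text
time: 23.75
tcp_pos: [0.4935, -0.0833, 0.1216]
tcp_rot: [0.999, -0.038, 0.001, 0.0]
contact_force: [-1.2, -0.3, -1.0]
finger_gap: 0.657
gripper_force: 0.0
```

drive_tool --pt "0 0 0 0 0 0 0" --pt "0 0 0 0 0 0 0" --pt "0 0 0 0 0 0 0" --pt "0 0 0 0 0 0 0" --pt "0 0 5 0 0 0 0" --pt "0 0 4 0 0 0 0" --pt "0 0 2 0 0 0 0" --pt "0 0 0 0 0 0 0"

```text
time: 24.55
tcp_pos: [0.4933, -0.0831, 0.1095]
tcp_rot: [0.999, -0.038, -0.0, 0.0]
contact_force: [0.2, -0.1, 0.5]
finger_gap: 0.01
gripper_force: 0.0
```

```bash
python3 ct.py
```

```text
24.55 [ 0.4933 -0.0831  0.1095] [ 0.2 -0.1  0.5] [0.06 0.06 0.01] zb 0.0693 tz [-1.e-04 -1.e-04 -1.e+00] az -0.0753
contact rel tcp -0.0168 0.0161
```

drive_tool --pt "0 0 0.5 0 0 0 0" --pt "0 0 0.5 0 0 0 0" --pt "0 0 0.5 0 0 0 0" --pt "0 0 0.3 0 0 0 0" --pt "0 0 0 0 0 0 0" --pt "0 0 0 0 0 0 0" --pt "0 0 0 0 0 0 0" --pt "0 0 0 0 0 0 0"

```text
time: 25.35
tcp_pos: [0.4933, -0.0831, 0.1094]
tcp_rot: [0.999, -0.038, 0.001, 0.0]
contact_force: [-2.1, 1.1, 19.5]
finger_gap: 0.002
gripper_force: 9.6
```

```bash
python3 ct.py
```

```text
25.35 [ 0.4933 -0.0831  0.1094] [-2.1  1.1 19.5] [0.23 0.81 0.01] zb 0.0692 tz [ 1.e-03 -6.e-04 -1.e+00] az -0.0753
contact rel tcp -0.032 0.008
```

drive_tool --pt "0 0 -15 0 0 0 0" --pt "0 0 -35 0 0 0 0" --pt "0 0 -45 0 0 0 0" --pt "0 0 -45 0 0 0 0" --pt "0 0 -35 0 0 0 0" --pt "20 0 0 0 0 0 0" --pt "35 0 0 0 0 0 0" --pt "35 0 0 0 0 0 0"

```text
time: 26.15
tcp_pos: [0.5838, -0.0904, 0.2833]
tcp_rot: [0.999, -0.038, 0.0, 0.0]
contact_force: [0.3, 0.2, 0.1]
finger_gap: 0.008
gripper_force: 0.0
```

```bash
python3 ct.py; python3 - <<'E'
from edge import *
I=shot("scene",3);np.save("img3.npy",I)
# block seated check + lid edge
G=grad(I,.9)
def bseg(v,zb=.05):
    P=BLK@Rz(v[2]).T+[v[0],v[1],zb];Q=P.copy();Q[:6,2]=.075
    return [(P[6+i],P[6+(i+1)%6]) for i in range(6)]+[(Q[0],P[6]),(Q[5],P[11]),(Q[5],Q[0])]
for z in(.046,.05,.054,.058): print(z,max((round(escore("scene",G,bseg([.494+dx,-.087+dy,-.075],z))),round(.494+dx,4),round(-.087+dy,4)) for dx in np.arange(-.008,.012,.001) for dy in np.arange(-.006,.006,.001)))
print([(round(d['conf'],2),d['location'][0]*512,d['location'][1]*384) for d in robot.tip_of("scene","lid_edge")])
def E(l):
    return np.array([.494,-.0838,0])+Rz(-.075)@(R.from_euler("y",l).apply([-.119,0,.027])+[.067,0,.08])
for l in(1.55,1.65,1.75):print(l,E(l).round(4),proj("scene",E(l)).round(1))
E
```

```text
26.15 [ 0.5838 -0.0904  0.2833] [0.3 0.2 0.1] [ 0.08 -0.02 -0.05] zb 0.2431 tz [ 3.e-04 -6.e-04 -1.e+00] az -0.0757
contact rel tcp 0.0012 0.0211
0.046 (523, np.float64(0.502), np.float64(-0.091))
0.05 (541, np.float64(0.497), np.float64(-0.087))
0.054 (544, np.float64(0.494), np.float64(-0.083))
0.058 (515, np.float64(0.493), np.float64(-0.082))
[(0.74, 268.288, 131.4048)]
1.55 [ 0.5853 -0.0907  0.1995] [[270.4 135.6]]
1.65 [ 0.597  -0.0915  0.1965] [[268.4 135. ]]
1.75 [ 0.6085 -0.0924  0.1923] [[266.4 134.9]]
```

drive_tool --pt "35 0 0 0 0 0 0" --pt "21 0 0 0 0 0 0" --pt "0 0 0 0 0 0 0" --pt "0 0 25 0 0 0 0" --pt "0 0 30 0 0 0 0" --pt "0 0 25 0 0 0 0" --pt "0 0 14 0 0 0 0" --pt "0 0 0 0 0 0 0"

```text
time: 27.15
tcp_pos: [0.6364, -0.0942, 0.1872]
tcp_rot: [0.999, -0.038, -0.003, 0.0]
contact_force: [-0.6, -0.1, -0.4]
finger_gap: 0.003
gripper_force: 0.0
```

drive_tool --pt "-18 0 -10 0 0 0 0" --pt "-8 0 0 0 0 0 0" --pt "-8 0 0 0 0 0 0" --pt "-8 0 0 0 0 0 0" --pt "-8 0 0 0 0 0 0" --pt "-8 0 -4 0 0 0 0" --pt "-10 0 0 0 0 0 0" --pt "-10 0 0 0 0 0 0"

```text
time: 27.95
tcp_pos: [0.5604, -0.0881, 0.2029]
tcp_rot: [0.999, -0.038, -0.0, -0.0]
contact_force: [1.6, 0.5, -0.1]
finger_gap: -0.001
gripper_force: 0.7
```

```bash
python3 ct.py; python3 - <<'E'
from edge import *
I=shot("scene",1)
print([(round(d['conf'],2),d['location'][0]*512,d['location'][1]*384) for d in robot.tip_of("scene","lid_edge")])
def E(l): return np.array([.494,-.0838,0])+Rz(-.075)@(R.from_euler("y",l).apply([-.119,0,.027])+[.067,0,.08])
for l in(1.5,1.3,1.2,1.1,1.):print(l,E(l).round(4),proj("scene",E(l)).round(1))
E
```

```text
27.95 [ 0.5604 -0.0881  0.2029] [ 1.6  0.5 -0.1] [ 0.02 -0.35 -0.04] zb 0.1627 tz [-2.e-04  2.e-04 -1.e+00] az -0.0753
contact rel tcp 0.089 0.0007
[(0.62, 278.5792, 137.8944), (0.26, 283.5968, 207.5136), (0.24, 208.1792, 203.9808)]
1.5 [ 0.5793 -0.0902  0.2006] [[271.4 136. ]]
1.3 [ 0.555  -0.0884  0.2019] [[275.7 138.8]]
1.2 [ 0.5429 -0.0875  0.2007] [[277.8 140.8]]
1.1 [ 0.531  -0.0866  0.1983] [[280.  143.2]]
1.0 [ 0.5194 -0.0857  0.1947] [[282. 146.]]
```

drive_tool --pt "-8 0 2.3 0 0 0 0" --pt "-8 0 2.3 0 0 0 0" --pt "-8 0 2.3 0 0 0 0" --pt "-6.5 0 2.9 0 0 0 0" --pt "-6.5 0 2.9 0 0 0 0" --pt "-6.5 0 2.9 0 0 0 0" --pt "-5.8 0 4.1 0 0 0 0" --pt "-5.8 0 4.1 0 0 0 0"

```text
time: 28.85
tcp_pos: [0.5056, -0.0841, 0.1787]
tcp_rot: [0.999, -0.038, -0.0, -0.0]
contact_force: [1.3, -0.4, 1.4]
finger_gap: 0.001
gripper_force: 0.5
```

drive_tool --pt "-5.8 0 4.1 0 0 0 0" --pt "-4.9 0 5.2 0 0 0 0" --pt "-4.9 0 5.2 0 0 0 0" --pt "-4.9 0 5.2 0 0 0 0" --pt "-3 0 4.5 0 0 0 0" --pt "-3 0 4.5 0 0 0 0" --pt "-2.7 0 4.5 0 0 0 0" --pt "0 0 0 0 0 0 0"

```text
time: 29.65
tcp_pos: [0.4762, -0.082, 0.1452]
tcp_rot: [0.999, -0.038, -0.001, 0.0]
contact_force: [-0.4, 0.3, 0.1]
finger_gap: 0.002
gripper_force: 0.0
```

```bash
python3 ct.py; python3 - <<'E'
from edge import *
I=shot("scene",1)
print([(round(d['conf'],2),d['location'][0]*512,d['location'][1]*384) for d in robot.tip_of("scene","lid_edge")])
def E(l): return np.array([.494,-.0838,0])+Rz(-.075)@(R.from_euler("y",l).apply([-.119,0,.027])+[.067,0,.08])
for l in(.6,.4,.2,.1,0):print(l,E(l).round(4),proj("scene",E(l)).round(1))
E
```

```text
29.65 [ 0.4762 -0.082   0.1452] [-0.4  0.3  0.1] [0.03 0.06 0.04] zb 0.105 tz [-1.9e-03 -2.0e-04 -1.0e+00] az -0.0754
contact rel tcp -0.0128 0.0052
[(0.71, 293.376, 173.6832)]
0.6 [ 0.4781 -0.0826  0.1695] [[289.2 160.1]]
0.4 [ 0.462  -0.0814  0.1512] [[291.9 168.4]]
0.2 [ 0.4499 -0.0805  0.1301] [[293.7 177. ]]
0.1 [ 0.4454 -0.0802  0.1187] [[294.2 181.3]]
0 [ 0.4421 -0.0799  0.107 ] [[294.6 185.5]]
```

drive_tool --pt "-2 0 3.5 0 0 0 0" --pt "-2 0 3.5 0 0 0 0" --pt "-1.5 0 3 0 0 0 0" --pt "-1.5 0 3 0 0 0 0" --pt "-1 0 3 0 0 0 0" --pt "-1 0 2.5 0 0 0 0" --pt "-1 0 2 0 0 0 0" --pt "0 0 1.5 0 0 0 0"

```text
time: 30.55
tcp_pos: [0.4667, -0.0812, 0.1237]
tcp_rot: [0.999, -0.038, -0.0, 0.0]
contact_force: [-1.4, 0.1, 0.5]
finger_gap: 0.003
gripper_force: 0.3
```

drive_tool --pt "0 0 1 0 0 0 0" --pt "0 0 0.7 0 0 0 0" --pt "0 0 0.5 0 0 0 0" --pt "0 0 0.5 0 0 0 0" --pt "0 0 0.4 0 0 0 0" --pt "0 0 0 0 0 0 0" --pt "0 0 0 0 0 0 0" --pt "0 0 0 0 0 0 0"

```text
time: 31.35
tcp_pos: [0.467, -0.0813, 0.1214]
tcp_rot: [0.999, -0.038, 0.0, 0.0]
contact_force: [-2.1, 0.1, 7.5]
finger_gap: 0.001
gripper_force: 3.8
```

drive_tool --pt "0 0 0.5 0 0 0 0" --pt "0 0 0.5 0 0 0 0" --pt "0 0 0 0 0 0 0" --pt "0 0 0 0 0 0 0" --pt "0 0 0 0 0 0 0" --pt "0 0 0 0 0 0 0" --pt "0 0 0 0 0 0 0" --pt "0 0 0 0 0 0 0"

```text
time: 32.15
tcp_pos: [0.467, -0.0813, 0.1212]
tcp_rot: [0.999, -0.038, 0.0, 0.0]
contact_force: [-3.3, 0.9, 18.6]
finger_gap: 0.007
gripper_force: 9.1
```

Firm stop at 107 mm, so the lid is shut. Next I back off upward and check.

drive_tool --pt "0 0 -5 0 0 0 0" --pt "0 0 -15 0 0 0 0" --pt "0 0 -30 0 0 0 0" --pt "0 0 -40 0 0 0 0" --pt "0 0 -40 0 0 0 0" --pt "0 0 -30 0 0 0 0" --pt "0 0 0 0 0 0 0" --pt "0 0 0 0 0 0 0"

```text
time: 32.95
tcp_pos: [0.4672, -0.0814, 0.28]
tcp_rot: [0.999, -0.038, 0.001, 0.0]
contact_force: [-0.0, 0.1, -0.8]
finger_gap: 0.005
gripper_force: 0.0
```

```bash
python3 ct.py; python3 - <<'E'
from h import *
z=np.load("img0.npz");I=shot("scene",2)
for n in("lid_edge","timer","amber_bottle","small_bottle"):print(n,[(round(d['conf'],2),round(d['location'][0]*512,1),round(d['location'][1]*384,1)) for d in robot.tip_of("scene",n)][:1])
print(robot.finish_job())
E
```

```text
32.95 [ 0.4672 -0.0814  0.28  ] [-0.   0.1 -0.8] [ 0.06 -0.01 -0.02] zb 0.2398 tz [ 1.2e-03 -4.0e-04 -1.0e+00] az -0.0758
lid_edge [(0.72, 295.7, 185.4)]
timer [(0.77, 363.8, 201.6)]
amber_bottle [(0.92, 206.5, 203.1)]
small_bottle [(0.63, 251.2, 242.8)]
the job is handed in; nothing more can be done
None
```

The job is handed in at about 33 s: the block was laid flat and released, retaken from above and seated in the pocket with its cut corners towards the hinge. The lid was lowered gently to a firm stop at its shut height, and the timer and both bottles show no real shift in the last picture.

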